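# Load a charged cell into the spring holder

### The arm

A 7-joint arm with a two-finger parallel gripper is mounted at the origin on a cart in front of the work surface, level with it; the furniture and walls round the work are solid. World frame = base frame: x ahead of the robot, y to its left, z up, the work surface at z = 0. Lengths are in m, angles in degrees, forces in N, time in s.
With the tool pointing down it reaches from about 0.425 to 1.025 m from the base axis. Payload 3.6 kg.
Tool frame: the origin (TCP) lies on the centre line of the jaws, within the pads' length; the fingertips stand 17 mm ahead of it and the grasp point (between the pads) lies 2 mm behind it; x points along the fingers, z is the direction in which the jaws open and shut, and the axes are right-handed (so a half turn about x gives the same grasp; the last joint's range is limited). The gripper opens to 85 mm and grips with 20 to 120 N. Pads are 22 mm wide; open, the fingers measure 114 mm over their backs; the gripper's body (76 mm by 85 mm) begins 54 mm behind the grasp point. The pads swing forward as they close: fully open they stand 13 mm farther back than shut.
Start: joints at [-68.497, 33.873, 2.773, 92.16, -1.908, 54.013, -1.931], TCP at [0.328, 0.647, 0.248] pointing down, gripper open.
Joint ranges: [-153.93, 153.93], [-27.13, 128.08], [-72.61, 78.16], [10.71, 143.7], [-87.88, 267.88], [4.46, 118.87], [-176.78, 176.78]. Speed limits (degrees/s): [147.25, 147.25, 180, 180, 180, 180, 180].

### API

Orientations are given as a 3x3 rotation matrix whose columns are the frame's x, y, z axes.
In Python, from plant import ctrl gives the robot as it stands.
- The arm moves only by the tool play_rows, never from a script. Its argument "deltas" is a list of rows, each a list of 3 entries, a list of its own where there are three numbers: the shift along the world's x, y, z in mm, then the turn, a rotation vector about the world's x, y, z in rad, then the finger opening in mm, from 0 to 85.4. In form: [[[x, y, z], [wx, wy, wz], grip], ...]. A call has 1 to 20 rows; each row is the pose to reach, as a shift and turn from the pose commanded when the call began; what a row does not reach only later rows make up. A row lasts 1/8 s, in which the tool goes at most 62.5 mm and 10.7 degrees, less where a joint would pass 70% of its speed; a pose out of reach is approached as far as the arm can. A call with a gripper value outside its range is refused whole. The fingers move at their own pace and stop on an object; "newtons" is the grip in N (left out, the last holds). Time passes only in rows, so rows that repeat a pose let the fingers close. It gives the time, the measured TCP pose, the force and the opening at its end, in the units of the state.
- ctrl.observe(): the state, without advancing time (a new reading comes with each control period).
- ctrl.get_image(name): name is "side" or "top" or "wrist"; returns the picture (420x560x3 uint8, red, green, blue); there is no depth.
- ctrl.get_calibration(name): a dict with "fx", "fy", "cx", "cy" (pixels), "rvec" (rotation vector, rad) and "tvec" (3), from world to camera coordinates, as OpenCV has them; the wrist camera has in their place "tool_from_camera" (4x4, takes a point from camera to tool coordinates, whose origin is the TCP and whose axes are the tool frame's). Camera axes: x right, y down, z forward; pixel columns grow to the right and rows downward; lengths in m; the calibration is good to about 2 mm. The wrist camera is an equidistant fisheye: a pixel r from the principal point sees the ray r / f radians off the axis. A picture is of the moment at which its call begins: read the wrist's pose just before it. get_calibration takes no time and is no camera call.
- ctrl.job_done(): hands the job in, once; it reports no verdict.
Trained networks look in the newest picture that a camera, given by its name, has taken for a name from the list of things; names that differ only in an ending like _2 or _b are one class to them, and where a whole thing is asked for, a point or a joint stands for the part that bears it (a point fixed in the world has none). Each returns a list of dicts, best first, with "conf" (0 to 1); they miss things now and then, are a little off and sometimes report something else, mostly with a low value. They report only what shows in the picture. A call takes as long as a camera call. They do not tell look-alikes from the thing itself.
- ctrl.spot_in(camera, thing): "at" ([column, row] in pixels, amid what is visible of it).
- ctrl.cut_out(camera, thing): "pixels" (420x560 bool, what is visible of it) and "at" ([column, row] in pixels, amid what is visible of it).
- ctrl.spot_point(camera, thing): "at" ([column, row] in pixels: a listed point, or the origin of a listed thing).
The state is a dict: "t": time; "qpos": joint angles; "dq": joint speeds; "tau": joint torques, N m; "ee_pos": TCP position; "tool_rot": TCP orientation; "wrist_force": force on the tool from outside, world axes, zero at the start; "ft_torque": the same for the moment, N m; "gripper_width": finger opening in m.
Only numpy, scipy, OpenCV 4.12 (cv2) and the standard library are available. Lean on these libraries where they do the work, as an engineer would, in place of code of your own. Each camera call takes 0.05 s, during which the arm holds its last target.

### The job

The charged orange cell sticks out of the green charger, under its brow: draw it out sideways through the mouth and load it into the sloped spring holder on the blue stand. Its flat base goes in under the clear hood against the spring plate, nub end raised; push the spring back and drop the nub end in behind the brass contact, so that the cell lies fully home in the cradle, held by the spring, and let go. Do not push about the bottle, the marker, the ring or the knob beside the work.

Things in the scene. Friction and masses are not known exactly. Their poses are not given: they have to be found in the camera images.
- cell_center (a point): Centre of the loose cell: an orange cylinder 32 mm in diameter and 70 mm long over all (0.14 kg), its +x axis along it towards the flat steel base. At the start it lies level in the charger's bore, axis 49.5 mm up, base inside, and its nub end (with a narrow black band) sticks about 30 mm out of the mouth.
- cell: The same cell; origin at its centre, x towards the flat base.
- cell_nub (a point): Tip of the cell's nub (12 mm diameter, 3 mm long, counted in the 70 mm), 35 mm along -x from the centre.
- charger: Fixed green charger tower, 80 mm deep (x), 76 wide (y), 152 tall; origin at the centre of its underside, mouth in its -x face. The bore, 36 x 36 mm, runs along x from -40 to +3 mm, floor 33.5 mm up. From 104 mm up a black brow overhangs the mouth by 6.5 mm: an upright gripper strikes it, so lean the gripper back towards -x by 30 to 40 degrees.
- charger_mouth (a point): Centre of the charger's mouth, in the plane of its -x face, at the height of the resting cell's axis.
- bay: Cradle of the fixed holder: a grey floor 56 mm wide, x = -47 to 67 mm, on a blue stand, sloping 18 degrees down towards +x. Origin on the floor below the seated cell's middle; x points to the spring, z square to the floor. Two strips 5.5 mm high at y = +-13 to 15, x = -33 to 26 mm, centre the cell. Seated, its axis is 16 mm above the floor, its nub tip at x = -35, its base at +35 mm.
- blade_top (a point): Middle of the top edge of the brass contact blade, on the face that looks to the spring: x = -35, z = 18 mm in the bay. The blade is 3 mm thick, 20 mm wide and 18 mm high above the cradle floor; the seated nub touches it.
- hood_lip (a point): Middle of the lower edge of the clear hood's roof, at its opening: x = 22, z = 40 mm in the bay. The hood (roof 4 mm thick, cheeks at y = +-18 to 22 mm) runs from here to x = 67 mm. To get in under it with the nub over the blade, the cell is pitched base-down by some 25 degrees more than the floor, then 15 as it pushes, then levelled.
- spring_plate (a joint): Spring contact plate in the hood (30 mm wide, 2.5 to 36.5 mm above the floor): how far it is pushed back, m. At 0 its face is at x = 27 mm of the bay; 18 mm back (+x) is a hard stop. It takes 1.8 N to start and 0.45 N more per mm: 5.4 N at the 8 mm of a seated cell, 9.9 N at the stop. It must go back 11 mm or more for the nub to pass the blade.
- plate_face (a point): Centre of the spring plate's face, 18.5 mm above the cradle floor.
- fluid_bottle_center (a point): Small white and blue squeeze bottle, 35 mm diameter, 94 mm tall, upright on the worktop behind the knob; point half-way up. Bystander.
- marker_center (a point): Red and white marker, 129 mm long, 16 mm thick, lying left of the charger; point at its centre. Bystander.
- setting_ring_2_center (a point): Steel ring, 42 mm diameter, 16 mm high, lying between charger and holder; point at its centre. Bystander.
- thumb_knob_center (a point): Beige thumb knob, 48 mm diameter, 39 mm tall, standing on the worktop; point half-way up. Bystander.
Not all that is in view belongs to the job. Of the things that look like the cell, the larger one is meant.

How it is judged (in metres and radians):
On the way, in this order (a step that is already met when the one before it is completed fails the run):
1. the cell has been drawn out of the charger's mouth (its centre more than 80 mm from the mouth) (distance between cell_center and charger_mouth above 0.08 m), for 0.1 s.
2. the cell's base pushes the spring plate back by more than 10 mm (value of joint spring_plate above 0.01 m and distance between cell_center and plate_face below 0.045 m), for 0.05 s.
At the end, for the whole second after the job is handed in: The released cell rests in the cradle between blade and spring: centre within 4 mm (each bay axis) of its seat (16 mm above the cradle floor), axis within 0.10 rad of the cradle's, nub at the brass blade, base at the spring plate, which is pushed back 4.5 to 12.5 mm (x of cell_center in the frame of bay between -0.004 and 0.004 m and y of cell_center in the frame of bay between -0.004 and 0.004 m and z of cell_center in the frame of bay between 0.012 and 0.02 m and angle between the x axis of cell and the x axis of bay, either way round below 0.1 rad and x of cell_nub in the frame of bay below -0.028 m and value of joint spring_plate between 0.0045 and 0.0125 m and linear speed of cell below 0.02 m/s); the robot touches nothing.
It fails at once if the bottle is pushed about (more than 30 mm) (distance of fluid_bottle_center from where it was at the start of the episode above 0.03 m).
It fails at once if the marker is pushed about (more than 30 mm) (distance of marker_center from where it was at the start of the episode above 0.03 m).
It fails at once if the steel ring is pushed about (more than 30 mm) (distance of setting_ring_2_center from where it was at the start of the episode above 0.03 m).
It fails at once if the thumb knob is pushed about (more than 30 mm) (distance of thumb_knob_center from where it was at the start of the episode above 0.03 m).
It also fails if it takes over 58 s, if anything falls off the work surface, if the arm or the gripper's body presses on something with over 40 N, if the wrist force passes 120 N, or if a joint passes its speed limit or range.

## Working session

There is one attempt and no reset: what is moved stays moved. The work goes in short steps, Python scripts to look and compute and a tool call to move; the robot and the scene stay as the last step left them, time stands still between calls to the robot, and variables do not carry over. Pictures are saved under pics/ and viewed, and the job is handed in when it is done.

Besides the shell and the picture viewer there is one more tool, called after "Emit:" as a command line: name --argument value ..., lists and objects as JSON in quotes. play_rows: Moves the arm, as the interface text tells. Its arguments: {"type":"object","properties":{"deltas":{"type":"array","items":{"type":"array"}},"newtons":{"type":"number"}},"required":["deltas"]}

```bash
ls; mkdir -p pics; python3 - <<'E'
from plant import ctrl
import cv2
s=ctrl.observe(); print(s)
for n in ["side","top","wrist"]:
    im=ctrl.get_image(n); cv2.imwrite(f"pics/{n}0.png",im[:,:,::-1])
    print(n,ctrl.get_calibration(n))
E
```

```text
pics
{'t': 0.0, 'qpos': array([-68.49644287,  33.92646304,   2.76695252,  92.23866014,
        -1.90771042,  54.01107901,  -1.93081478]), 'dq': array([-0.0290825 ,  0.0323711 , -0.06844473,  0.03554002, -0.0092093 ,
        0.00316084,  0.01687911]), 'tau': array([-5.12608733e-05, -5.48679471e+01,  1.54664777e+00, -1.98116881e+01,
        9.41985694e-03,  8.77793762e-03, -6.38707519e-06]), 'ee_pos': array([0.32719788, 0.64606447, 0.24711672]), 'tool_rot': array([[-9.09815791e-04, -8.92147746e-01,  4.51742815e-01],
       [-2.08051808e-03,  4.51743713e-01,  8.92145330e-01],
       [-9.99997422e-01, -1.28171184e-04, -2.26713308e-03]]), 'wrist_force': array([-0.00297237, -0.92307858,  0.99044428]), 'ft_torque': array([-0.0004838 , -0.02532199,  0.04267618]), 'gripper_width': 0.08498376078222392}
side {'fx': 496.32591934088543, 'fy': 496.32591934088543, 'cx': 279.02747915673797, 'cy': 216.8350871853952, 'rvec': array([ 2.28137391, -0.53411552,  0.25300393]), 'tvec': array([-0.47605049,  0.14569464,  1.01372623])}
top {'fx': 502.7305339373665, 'fy': 502.7305339373665, 'cx': 276.92047321109, 'cy': 205.6794841268876, 'rvec': array([ 2.15726623, -2.15419948,  0.1503452 ]), 'tvec': array([-0.06689482,  0.5201058 ,  0.98347191])}
wrist {'fx': 325.19226210127806, 'fy': 325.19226210127806, 'cx': 282.78230094425913, 'cy': 206.16837085611442, 'tool_from_camera': array([[ 7.93517737e-04, -2.58073560e-01,  9.66124944e-01,
        -1.24112070e-01],
       [ 1.38826931e-03, -9.66124033e-01, -2.58074457e-01,
         6.44383651e-02],
       [ 9.99998722e-01,  1.54602827e-03, -4.08360953e-04,
        -3.40318264e-04],
       [ 0.00000000e+00,  0.00000000e+00,  0.00000000e+00,
         1.00000000e+00]])}
```

View pics/side0.png

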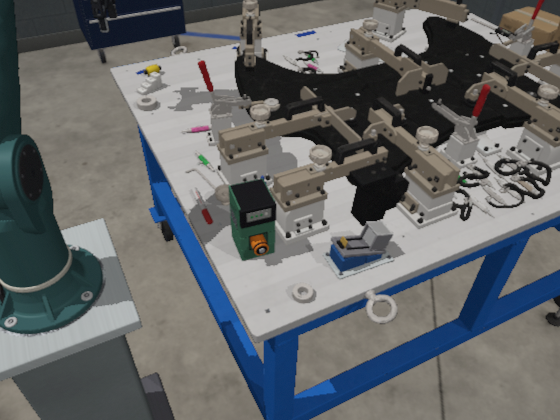

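View pics/top0.png

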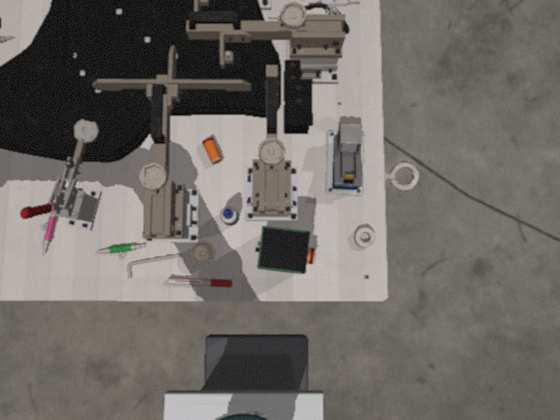

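View pics/wrist0.png

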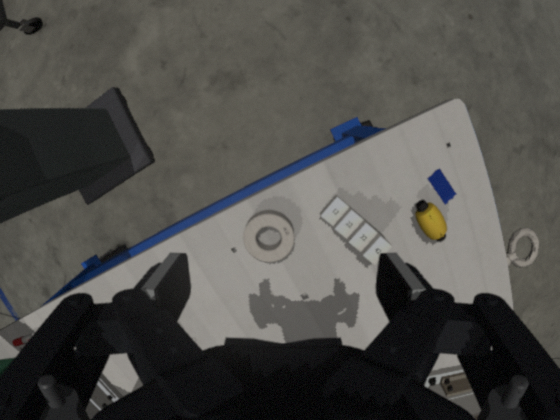

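```bash
cat > h.py <<'E'
import numpy as np, cv2
from scipy.spatial.transform import Rotation as R
from plant import ctrl
def P(n):
    c=ctrl.get_calibration(n); K=np.array([[c['fx'],0,c['cx']],[0,c['fy'],c['cy']],[0,0,1.]])
    Rm=R.from_rotvec(c['rvec']).as_matrix(); return K,Rm,np.array(c['tvec'])
def proj(n,X):
    K,Rm,t=P(n); p=K@(Rm@np.asarray(X)+t); return p[:2]/p[2]
def ray(n,uv):
    K,Rm,t=P(n); d=Rm.T@np.linalg.solve(K,[uv[0],uv[1],1]); return -Rm.T@t,d/np.linalg.norm(d)
def atz(n,uv,z):
    o,d=ray(n,uv); return o+d*(z-o[2])/d[2]
def tri(a,b):
    (o1,d1),(o2,d2)=ray('side',a),ray('top',b)
    A=np.stack([d1,-d2],1); s=np.linalg.lstsq(A,o2-o1,rcond=None)[0]
    p,q=o1+s[0]*d1,o2+s[1]*d2; return (p+q)/2,np.linalg.norm(p-q)
E
python3 - <<'E'
from h import *
r={}
for th in ["cell_center","cell_nub","charger","charger_mouth","bay","blade_top","hood_lip","plate_face","fluid_bottle_center","marker_center","setting_ring_2_center","thumb_knob_center"]:
    r[th]={}
    for n in ["side","top"]:
        r[th][n]=[(np.round(d['at'],1).tolist(),round(d['conf'],2)) for d in ctrl.spot_point(n,th)[:3]]
    print(th,r[th])
    if r[th]['side'] and r[th]['top']:
        print('   ',*tri(r[th]['side'][0][0],r[th]['top'][0][0]))
for n in ["side","top"]:
    im=ctrl.get_image(n)[:,:,::-1]
    c=im[170:310,180:420] if n=="side" else im[110:290,190:430]
    cv2.imwrite(f"pics/{n}c.png",cv2.resize(c,None,fx=3.3,fy=3.3,interpolation=cv2.INTER_CUBIC))
E
```

```text
cell_center {'side': [([258.4, 242.4], 0.79)], 'top': [([209.5, 149.1], 0.71), ([298.6, 250.7], 0.69)]}
    [ 0.61745966  0.11896788 -0.2205177 ] 0.16488890696368835
cell_nub {'side': [([262.8, 250.8], 0.49)], 'top': [([203.6, 138.2], 0.73), ([314.3, 255.4], 0.63)]}
    [ 0.65288997  0.14340437 -0.2879572 ] 0.18620820226472304
charger {'side': [([252.1, 242.3], 0.7)], 'top': [([279.0, 251.6], 0.93)]}
    [ 0.42929101 -0.07093933  0.00615161] 0.0012744266836479852
charger_mouth {'side': [([259.7, 242.3], 0.81)], 'top': [([350.3, 172.2], 0.67)]}
    [ 0.48557433 -0.18334379  0.12819472] 0.16973683752141594
bay {'side': [([353.7, 243.6], 0.79), ([264.3, 250.7], 0.49)], 'top': [([346.1, 162.9], 0.59)]}
    [ 0.60583759 -0.20585439  0.04897254] 1.81464985999276e-05
blade_top {'side': [([346.1, 240.3], 0.69)], 'top': [([348.4, 173.8], 0.68)]}
    [ 0.58065611 -0.20750542  0.07156225] 0.0037268891916677083
hood_lip {'side': [([369.3, 232.5], 0.72)], 'top': [([348.7, 141.4], 0.66)]}
    [ 0.64330034 -0.20799339  0.06852004] 0.004140499671899431
plate_face {'side': [([367.5, 238.4], 0.69), ([199.1, 205.4], 0.17)], 'top': [([350.3, 145.9], 0.51)]}
    [ 0.63705437 -0.21278166  0.05777689] 0.0037606471701519557
fluid_bottle_center {'side': [], 'top': [([225.7, 213.3], 0.74)]}
marker_center {'side': [([199.9, 205.2], 0.61), ([367.3, 236.7], 0.4)], 'top': [([345.9, 142.2], 0.46)]}
    [ 0.43769669 -0.16269652  0.27884241] 0.29060440436908136
setting_ring_2_center {'side': [([304.6, 296.3], 0.77)], 'top': [([362.4, 236.9], 0.53)]}
    [ 0.46338644 -0.24650408 -0.00394221] 0.007486833388448795
thumb_knob_center {'side': [([228.3, 197.2], 0.61)], 'top': [([202.1, 254.3], 0.88), ([228.1, 212.0], 0.58), ([316.1, 259.0], 0.23)]}
    [0.42932806 0.08299581 0.01810015] 0.014536585240826991
```

View pics/sidec.png

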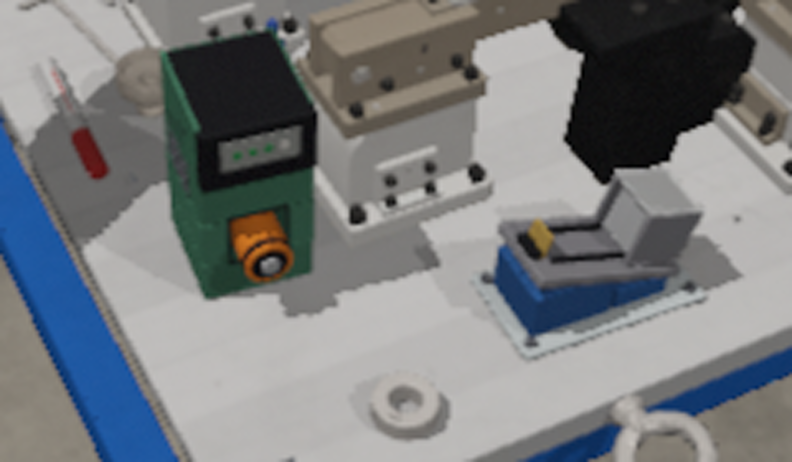

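View pics/topc.png

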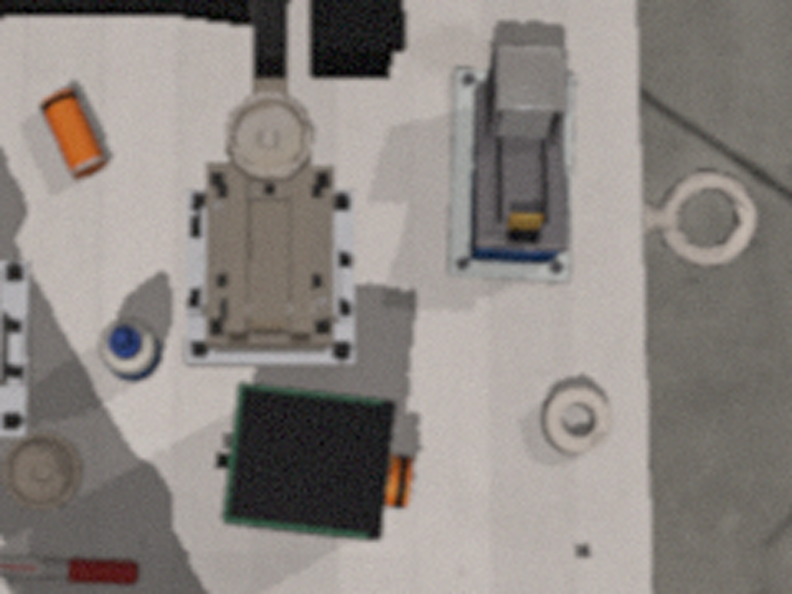

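```bash
python3 - <<'E'
from h import *
for uv in [(240,385),(395,402),(380,538),(225,520)]:
    print('cap',atz('top',(uv[0]/3.3+190,uv[1]/3.3+110),0.152))
for uv in [(163,55),(205,192),(316,110),(270,35)]:
    print('capS',atz('side',(uv[0]/3.3+180,uv[1]/3.3+170),0.152))
print('nubS',atz('side',(268/3.3+180,265/3.3+170),0.0495))
print('nubT',atz('top',(410/3.3+190,480/3.3+110),0.0495), atz('top',(403/3.3+190,455/3.3+110),0.0495),atz('top',(399/3.3+190,507/3.3+110),0.0495))
print('chbaseS',[atz('side',(u/3.3+180,v/3.3+170),0.0) for u,v in [(208,297),(311,272)]])
print('plateT',[atz('top',(u/3.3+190,v/3.3+110),0.003) for u,v in [(455,68),(447,271),(570,280)]])
print('plateS',[atz('side',(u/3.3+180,v/3.3+170),0.003) for u,v in [(475,280),(527,355),(705,293)]])
print(tri((245.1,242),(1,1)) and [])
print(atz('top',(225.7,213.3),.047),atz('top',(202.1,254.3),.02),atz('top',(362.4,236.9),.008),atz('side',(304.6,296.3),.008))
print('marker',atz('side',(190,195),.008),atz('side',(208,222),.008))
print('clamp corner', atz('side',(492/3.3+180,185/3.3+170),.0), atz('side',(355/3.3+180,235/3.3+170),.0), atz('top',(272/3.3+190,135/3.3+110),.18))
E
```

```text
cap [ 0.46681228 -0.04016928  0.152     ]
cap [ 0.45775185 -0.1237429   0.152     ]
cap [ 0.38508929 -0.11518609  0.152     ]
cap [ 0.39452788 -0.03250778  0.152     ]
capS [ 0.39840565 -0.03477325  0.152     ]
capS [ 0.37319972 -0.15725343  0.152     ]
capS [ 0.46149994 -0.12205332  0.152     ]
capS [ 0.4669645  -0.04580522  0.152     ]
nubS [ 0.42105872 -0.13823354  0.0495    ]
nubT [ 0.41940255 -0.13971553  0.0495    ] [ 0.43429369 -0.13565633  0.0495    ] [ 0.40337332 -0.13301521  0.0495    ]
chbaseS [array([ 3.92477926e-01, -1.05439148e-01, -1.11022302e-16]), array([ 4.63387137e-01, -1.15108448e-01, -1.11022302e-16])]
plateT [array([ 0.68622154, -0.17491095,  0.003     ]), array([ 0.55333658, -0.16816771,  0.003     ]), array([ 0.54770396, -0.24633826,  0.003     ])]
plateS [array([ 0.55710303, -0.17160274,  0.003     ]), array([ 0.55421613, -0.24162995,  0.003     ]), array([ 0.6885537 , -0.24825288,  0.003     ])]
[]
[0.50303741 0.03612581 0.047     ] [0.42246596 0.0853139  0.02      ] [ 0.45908224 -0.24286485  0.008     ] [ 0.46202086 -0.25535646  0.008     ]
marker [0.35858093 0.13939681 0.008     ] [0.36419727 0.03084022 0.008     ]
clamp corner [ 0.6156754 -0.0964626  0.       ] [ 0.50571739 -0.09758054  0.        ] [ 0.59802138 -0.05720828  0.18      ]
```

```bash
cat >> h.py <<'E'
def lean(u,th):
    u=np.array([u[0],u[1],0.]);u/=np.linalg.norm(u);z=np.array([0,0,1.]);th=np.radians(th)
    x=np.sin(th)*u-np.cos(th)*z; y=np.cos(th)*u+np.sin(th)*z
    return np.stack([x,y,np.cross(x,y)],1)
def rel(Rt,Rs): return R.from_matrix(Rt@Rs.T).as_rotvec()
E
python3 - <<'E'
from h import *
s=ctrl.observe()
Rt=lean((0.110,.994),35)
print(rel(Rt,s['tool_rot']), np.linalg.norm(rel(Rt,s['tool_rot'])))
tip=np.array([.4205,-.139,.0495]);u=np.array([.11,.994,0])
G=tip+.010*u; TCP=G-.006*Rt[:,0]; print('TCP',TCP,'pre',TCP-.13*Rt[:,0])
print((TCP-.13*Rt[:,0]-[.328,.647,.248])*1000)
E
```

```text
[ 0.57073548  0.3087704  -1.17237943] 1.3399819698052682
TCP [ 0.42122147 -0.13248058  0.05441491] pre [ 0.41301988 -0.20659308  0.16090468]
[  85.01987994 -853.5930849   -87.09532198]
```

Emit:
play_rows --deltas '[[[10,-20,50],[0,0,0],60],[[25,-60,95],[0,0,-0.08],60],[[45,-110,130],[0,0,-0.18],60],[[70,-160,150],[0,0,-0.28],60],[[95,-212,150],[0,0,-0.38],60],[[120,-265,150],[0,0,-0.48],60],[[140,-320,150],[0,0,-0.58],60],[[155,-375,150],[0,0,-0.68],60],[[165,-430,150],[0,0,-0.78],60],[[170,-487,150],[0.1,0.05,-0.88],60],[[165,-545,150],[0.17,0.09,-0.98],60],[[155,-602,150],[0.25,0.13,-1.05],60],[[140,-660,150],[0.32,0.17,-1.1],60],[[120,-715,145],[0.4,0.21,-1.13],60],[[105,-770,120],[0.48,0.26,-1.15],60],[[95,-825,90],[0.571,0.309,-1.172],60],[[85,-865,50],[0.571,0.309,-1.172],60],[[85,-865,12],[0.571,0.309,-1.172],60],[[85,-865,12],[0.571,0.309,-1.172],60]]'

```text
t: 3.82
ee_pos: [0.4115, -0.2175, 0.2585]
tool_rot: [[0.059, 0.094, 0.994], [0.573, 0.812, -0.111], [-0.817, 0.576, -0.005]]
wrist_force: [0.3, 0.6, 0.3]
gripper_width: 0.0598
```

```bash
python3 - <<'E'
from h import *
s=ctrl.observe(); print(s['t'],s['qpos'],s['ee_pos'],s['tool_rot'],s['wrist_force'],s['gripper_width'])
im=ctrl.get_image('wrist');cv2.imwrite('pics/w1.png',im[:,:,::-1])
np.savez('w1.npz',im=im,p=s['ee_pos'],R=s['tool_rot'])
E
```

```text
3.825 [ 12.52958316  29.18689691  37.57844256 118.04579418 -43.55562869
  73.66881741  70.18856417] [ 0.41153729 -0.21753783  0.25848463] [[ 0.05942738  0.09353181  0.99384113]
 [ 0.57287941  0.81213156 -0.11068656]
 [-0.81748246  0.57592893 -0.00531959]] [0.25534275 0.57814227 0.33995369] 0.059842379255746106
```

View pics/w1.png

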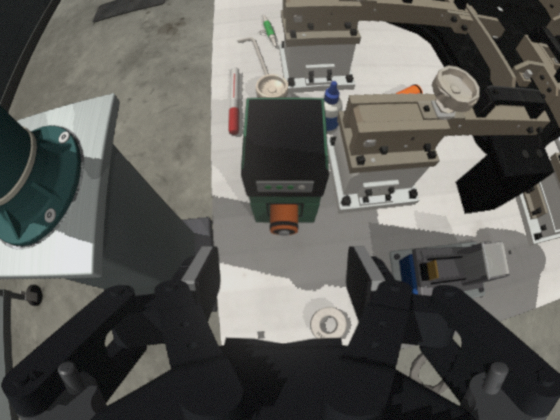

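```bash
cat >> h.py <<'E'
def wray(uv,p,Rm):
    c=ctrl.get_calibration('wrist'); T=np.array(c['tool_from_camera'])
    d=np.array([(uv[0]-c['cx'])/c['fx'],(uv[1]-c['cy'])/c['fy']]); th=np.linalg.norm(d)
    v=np.array([*(np.sin(th)*d/th),np.cos(th)]); v=T[:3,:3]@v
    return p+Rm@T[:3,3], Rm@v
def wproj(X,p,Rm):
    c=ctrl.get_calibration('wrist'); T=np.array(c['tool_from_camera'])
    v=T[:3,:3].T@(Rm.T@(np.asarray(X)-p)-T[:3,3]); th=np.arctan2(np.hypot(v[0],v[1]),v[2]); n=np.hypot(v[0],v[1])
    return np.array([c['cx']+c['fx']*th*v[0]/n,c['cy']+c['fy']*th*v[1]/n])
def watz(uv,p,Rm,z):
    o,d=wray(uv,p,Rm); return o+d*(z-o[2])/d[2]
E
python3 - <<'E'
from h import *
w=np.load('w1.npz');p,Rm=w['p'],w['R']
for th in ["cell_nub","cell_center","charger_mouth","bay","blade_top","hood_lip","plate_face","setting_ring_2_center"]:
    print(th,[(np.round(d['at'],1).tolist(),round(d['conf'],2)) for d in ctrl.spot_point('wrist',th)[:3]])
im=w['im'][:,:,::-1]
cv2.imwrite('pics/w1a.png',cv2.resize(im[90:250,230:350],None,fx=3.7,fy=3.7,interpolation=cv2.INTER_CUBIC))
cv2.imwrite('pics/w1b.png',cv2.resize(im[220:320,380:530],None,fx=5,fy=5,interpolation=cv2.INTER_CUBIC))
E
```

```text
cell_nub [([283.7, 231.1], 0.89), ([416.5, 90.0], 0.54)]
cell_center [([284.6, 206.4], 0.76), ([449.5, 267.4], 0.59), ([406.0, 92.3], 0.45)]
charger_mouth [([284.2, 212.3], 0.78), ([281.1, 207.6], 0.37)]
bay [([448.9, 269.7], 0.93), ([327.9, 324.1], 0.74), ([282.5, 207.7], 0.57)]
blade_top [([435.8, 265.6], 0.9), ([283.1, 235.6], 0.35)]
hood_lip [([484.9, 262.7], 0.68)]
plate_face [([474.2, 264.8], 0.98)]
setting_ring_2_center [([327.4, 324.4], 0.7)]
```

View pics/w1a.png

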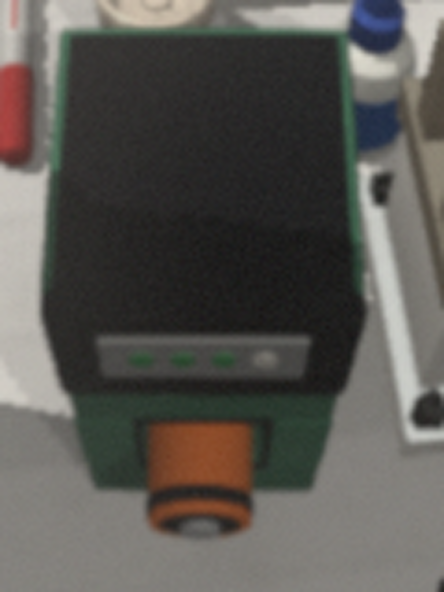

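View pics/w1b.png

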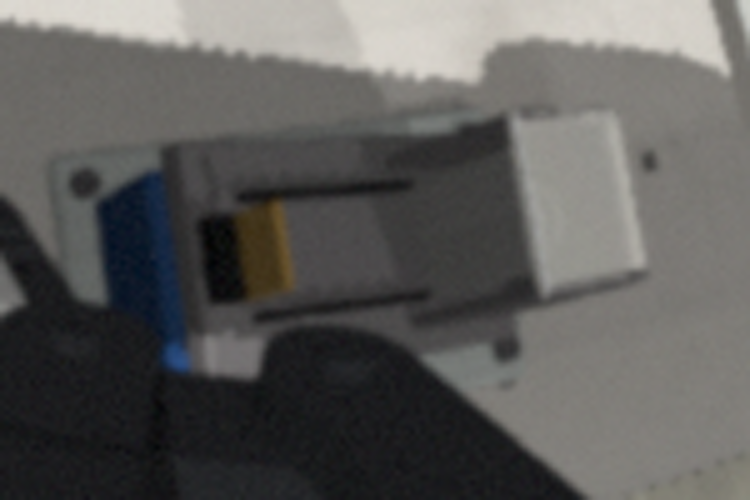

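```bash
python3 - <<'E'
from h import *
w=np.load('w1.npz');p,Rm=w['p'],w['R']
A=lambda u,v:(u/3.7+230,v/3.7+90)
print('nub',watz(A(201,527),p,Rm,.0495))
print('base',watz(A(97,488),p,Rm,0),watz(A(312,490),p,Rm,0))
print('cap rear',watz(A(62,35),p,Rm,.152),watz(A(343,38),p,Rm,.152),'capfront',watz(A(45,300),p,Rm,.152),watz(A(364,300),p,Rm,.152))
print('ring',watz((328,324),p,Rm,.008))
B=lambda u,v:(u/5+380,v/5+220)
print('plate corners',watz(B(50,155),p,Rm,.003),watz(B(550,98),p,Rm,.003))
K={}
for n,us,ut,uw in [('blade_top',(346.1,240.3),(348.4,173.8),(435.8,265.6)),('hood',(369.3,232.5),(348.7,141.4),(484.9,262.7)),('plate',(367.5,238.4),(350.3,145.9),(474.2,264.8)),('bay',(353.7,243.6),(346.1,162.9),(448.9,269.7))]:
    rs=[ray('side',us),ray('top',ut),wray(uw,p,Rm)]
    M=sum(np.eye(3)-np.outer(d,d) for o,d in rs); b=sum((np.eye(3)-np.outer(d,d))@o for o,d in rs)
    X=np.linalg.solve(M,b); print(n,X,proj('side',X)-us,proj('top',X)-ut,wproj(X,p,Rm)-uw)
E
```

```text
nub [ 0.42100019 -0.14104934  0.0495    ]
base [ 0.38820448 -0.10948532  0.        ] [ 0.46217832 -0.11849409  0.        ]
cap rear [ 0.3967203  -0.03545107  0.152     ] [ 0.4688172  -0.04459054  0.152     ] capfront [ 0.38845501 -0.11232173  0.152     ] [ 0.46084484 -0.12042854  0.152     ]
ring [ 0.4608811  -0.24763099  0.008     ]
plate corners [ 0.55392598 -0.16899383  0.003     ] [ 0.71469363 -0.17702518  0.003     ]
blade_top [ 0.58062229 -0.20639422  0.07072078] [-1.23816943  0.10061526] [-0.22756691 -0.76507169] [0.92909394 1.33607868]
hood [ 0.64317677 -0.21019452  0.07153822] [ 1.72037078 -0.53363483] [0.8839255  0.62788661] [-2.42407289 -1.99512981]
plate [ 0.63742771 -0.21244775  0.05848443] [ 0.98353018 -0.57649705] [-0.51764282  0.58927773] [-0.82672481  0.78461809]
bay [ 0.60566143 -0.20774063  0.05050398] [0.50093052 0.11218798] [ 1.04536554 -0.08076115] [-1.20552747 -2.12579862]
```

```bash
cat > fitbay.py <<'E'
from h import *
from scipy.optimize import least_squares
w=np.load('w1.npz');p,Rm=w['p'],w['R']
def bayR(yaw,t=18):
    yaw,t=np.radians([yaw,t]);h=np.array([np.cos(yaw),np.sin(yaw),0]);k=np.array([0,0,1.])
    x=np.cos(t)*h-np.sin(t)*k; z=np.sin(t)*h+np.cos(t)*k
    return np.stack([x,np.cross(z,x),z],1)
M={'blade':(-.035,0,.018),'hood':(.022,0,.040),'plate':(.027,0,.0185),'bay':(0,0,0)}
O={'blade':[(346.1,240.3),(348.4,173.8),(435.8,265.6)],'hood':[(369.3,232.5),(348.7,141.4),(484.9,262.7)],'plate':[(367.5,238.4),(350.3,145.9),(474.2,264.8)],'bay':[(353.7,243.6),(346.1,162.9),(448.9,269.7)]}
def res(q):
    o=q[:3];Rb=bayR(q[3]);r=[]
    for k in M:
        X=o+Rb@np.array(M[k])
        r+=[*(proj('side',X)-O[k][0]),*(proj('top',X)-O[k][1]),*(wproj(X,p,Rm)-O[k][2])]
    return np.array(r)
if __name__=='__main__':
    f=least_squares(res,[.606,-.207,.05,-3],loss='soft_l1',x_scale=[.01,.01,.01,1])
    print(f.x); print(np.round(res(f.x).reshape(-1,6),1))
    # overlay on images
    for n in ['side','top','wrist']:
        im=ctrl.get_image(n)[:,:,::-1].copy() if n!='wrist' else w['im'][:,:,::-1].copy()
        P_=(lambda X:proj(n,X)) if n!='wrist' else (lambda X:wproj(X,p,Rm))
        S=4; c=P_(f.x[:3]); x0,y0=int(c[0])-70,int(c[1])-60
        im=cv2.resize(im[y0:y0+120,x0:x0+140],None,fx=S,fy=S,interpolation=cv2.INTER_CUBIC)
        for pts in [[(-.047,-.028,0),(.067,-.028,0),(.067,.028,0),(-.047,.028,0)],[(-.035,-.01,.018),(-.035,.01,.018),(-.035,.01,0),(-.035,-.01,0)],[(.022,-.022,.044),(.022,.022,.044),(.067,.022,.044),(.067,-.022,.044)]]:
            q=np.array([(P_(f.x[:3]+bayR(f.x[3])@np.array(a))-[x0,y0]+.5)*S for a in pts]).astype(int)
            cv2.polylines(im,[q],True,(0,0,255),1)
        cv2.imwrite(f'pics/bay_{n}.png',im)
E
python3 fitbay.py; python3 -c "
import cv2,numpy as np
cv2.imwrite('pics/bayall.png',cv2.resize(np.hstack([cv2.imread(f'pics/bay_{n}.png')[:480,:560] for n in ['side','top']]),(800,343)))"
```

```text
[ 0.60725597 -0.20883245  0.04702251 -5.89728229]
[[-1.5 -1.3 -0.1 -0.7  1.8  0.4]
 [ 1.6 -1.8  2.5  1.1 -0.8 -1. ]
 [ 1.1 -0.1 -0.9  0.4 -1.1  0.7]
 [ 1.2  1.3  1.3 -0.5 -1.2 -0.9]]
```

View pics/bayall.png

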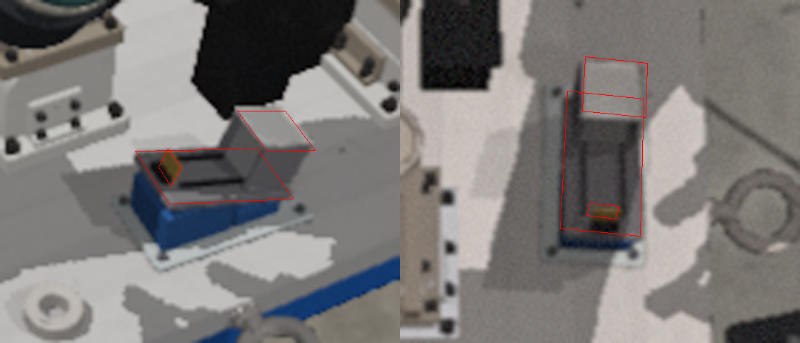

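View pics/bay_wrist.png

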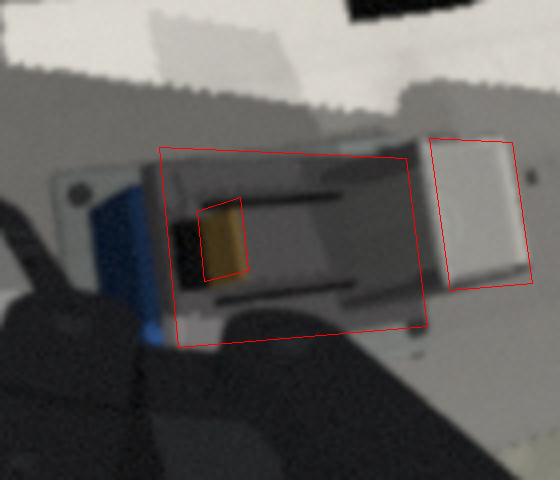

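```bash
python3 - <<'E'
from h import *
s=ctrl.observe();p=s['ee_pos']
Rt=lean((.115,.9934),35); print('rot',rel(Rt,s['tool_rot']))
G=np.array([.4215,-.1310,.0495]); T=G-.006*Rt[:,0]
for b in [.12,.05,.02,0]: print(b,np.round((T-b*Rt[:,0]-p)*1000,1))
print('gripcheck nub in tool', )
E
```

```text
rot [-2.86935610e-05  1.05932961e-03 -5.96358177e-03]
0.12 [   0.4   15.3 -108.1]
0.05 [   5.    55.2 -165.5]
0.02 [   7.    72.2 -190. ]
0 [   8.3   83.6 -206.4]
gripcheck nub in tool
```

Emit:
play_rows --deltas '[[[0,5,-40],[0,0,-0.006],54],[[0,10,-80],[0,0,-0.006],54],[[0,15,-108],[0,0,-0.006],54],[[3,35,-137],[0,0,-0.006],54],[[5,55,-165],[0,0,-0.006],54],[[5,55,-165],[0,0,-0.006],54]]'

```text
t: 5.12
ee_pos: [0.4168, -0.1611, 0.0943]
tool_rot: [[0.062, 0.095, 0.994], [0.573, 0.812, -0.113], [-0.817, 0.576, -0.004]]
wrist_force: [-0.8, 0.2, 0.3]
gripper_width: 0.0542
```

```bash
python3 - <<'E'
from h import *
s=ctrl.observe();p=s['ee_pos'];Rm=s['tool_rot'];print(p)
im=ctrl.get_image('wrist')[:,:,::-1].copy()
d=ctrl.spot_point('wrist','cell_nub'); print([(x['at'],x['conf']) for x in d])
Rt=lean((.115,.9934),35);G=np.array([.4215,-.1310,.0495]); T=G-.006*Rt[:,0]
print('to go',(T-p)*1000)
u=np.array([.115,.9934,0]);
for X in [G,G-.0085*u,np.array([.424,-.110,.0495])]:
    q=wproj(X,p,Rm);print(q);cv2.circle(im,tuple(int(a) for a in q),2,(255,0,0),-1)
cv2.imwrite('pics/w2.png',im)
E
```

```text
[ 0.41681246 -0.16107967  0.09434203]
[([284.8, 251.8], 0.89)]
to go [  4.29178897  26.66104089 -39.92711799]
[284.50174666 234.08024459]
[284.47794501 248.25513755]
[284.66259027 200.32319091]
```

View pics/w2.png

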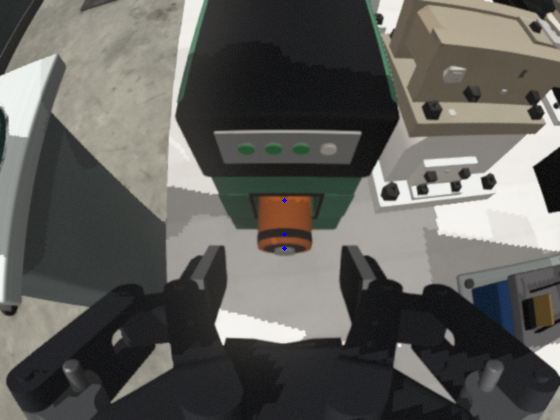

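Emit:
play_rows --deltas '[[[1,7,-10],[0,0,0],54],[[2,12,-20],[0,0,0],54],[[3,18,-30],[0,0,0],54],[[4,25,-40],[0,0,0],54],[[4,25,-40],[0,0,0],54],[[4,25,-40],[0,0,0],54]]'

```text
t: 5.98
ee_pos: [0.4215, -0.1383, 0.0552]
tool_rot: [[0.066, 0.095, 0.993], [0.57, 0.814, -0.116], [-0.819, 0.574, -0.0]]
wrist_force: [0.6, -0.5, -0.8]
gripper_width: 0.0542
```

```bash
python3 - <<'E'
from h import *
s=ctrl.observe();p=s['ee_pos'];Rm=s['tool_rot'];print(p,s['wrist_force'])
im=ctrl.get_image('wrist')[:,:,::-1].copy()
d=ctrl.spot_point('wrist','cell_nub'); print([(x['at'],x['conf']) for x in d])
cv2.imwrite('pics/w3.png',im)
im=ctrl.get_image('side')[:,:,::-1]; cv2.imwrite('pics/s3.png',cv2.resize(im[150:310,180:380],None,fx=4,fy=3.75,interpolation=cv2.INTER_CUBIC))
E
```

```text
[ 0.42151925 -0.13832814  0.05521662] [ 0.60882845 -0.47469418 -0.77260492]
[([280.1, 283.1], 0.98)]
```

View pics/w3.png

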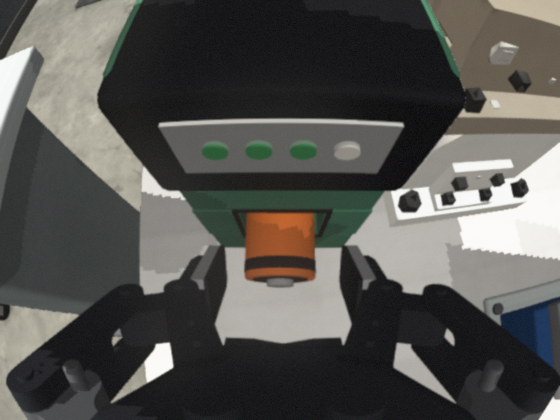

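View pics/s3.png

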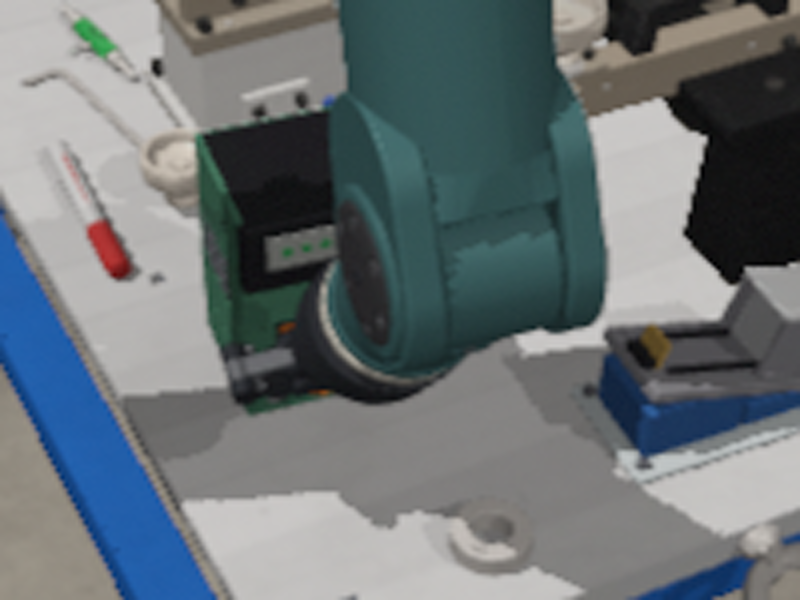

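Emit:
play_rows --deltas '[[[0,2,0],[0,0,0],54],[[0,2,0],[0,0,0],40],[[0,2,0],[0,0,0],20],[[0,2,0],[0,0,0],20],[[0,2,0],[0,0,0],20],[[0,2,0],[0,0,0],20]]' --newtons 80

```text
t: 6.88
ee_pos: [0.4216, -0.1364, 0.0555]
tool_rot: [[0.067, 0.095, 0.993], [0.57, 0.813, -0.116], [-0.819, 0.574, 0.0]]
wrist_force: [-0.6, -2.0, 4.6]
gripper_width: 0.0291
```

```bash
python3 - <<'E'
from h import *
s=ctrl.observe();p=s['ee_pos'];Rm=s['tool_rot'];print(p,s['wrist_force'],s['gripper_width'])
im=ctrl.get_image('wrist')[:,:,::-1].copy()
d=ctrl.spot_point('wrist','cell_nub'); print([(x['at'],x['conf']) for x in d])
cv2.imwrite('pics/w4.png',im)
E
```

```text
[ 0.42158184 -0.13635869  0.05553051] [-0.61010228 -2.00829506  4.57481501] 0.02913543183179086
[([283.0, 288.2], 0.65)]
```

View pics/w4.png

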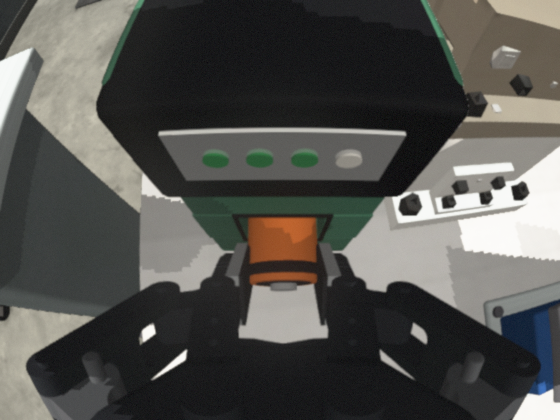

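```bash
python3 - <<'E'
from h import *
s=ctrl.observe();p=s['ee_pos'];Rm=s['tool_rot']
im=ctrl.get_image('wrist')[:,:,::-1].copy()
S=5;x0,y0=200,200
big=cv2.resize(im[200:320,200:360],None,fx=S,fy=S,interpolation=cv2.INTER_CUBIC)
for zz in (-.0146,.0146):
  for a in (.017,.007,-.003):
    for b,c in ((.011,(0,0,255)),(-.011,(0,255,0))):
      q=wproj(p+Rm@np.array([a,b,zz]),p,Rm); cv2.circle(big,tuple(((q-[x0,y0]+.5)*S).astype(int)),3,c,-1); print(zz,a,b,q)
cv2.imwrite('pics/w5.png',big)
E
```

```text
-0.0146 0.017 0.011 [250.53565299 236.90162539]
-0.0146 0.017 -0.011 [252.07646113 278.75457025]
-0.0146 0.007 0.011 [248.38316917 244.85539661]
-0.0146 0.007 -0.011 [250.21268443 288.71611895]
-0.0146 -0.003 0.011 [245.94466474 253.91219949]
-0.0146 -0.003 -0.011 [248.13715799 299.88036156]
0.0146 0.017 0.011 [313.23773297 236.99746427]
0.0146 0.017 -0.011 [311.6795846  278.86091761]
0.0146 0.007 0.011 [315.23867626 244.96222216]
0.0146 0.007 -0.011 [313.4030771  288.83464379]
0.0146 -0.003 0.011 [317.50563999 254.03274308]
0.0146 -0.003 -0.011 [315.32223389 300.01374941]
```

View pics/w5.png

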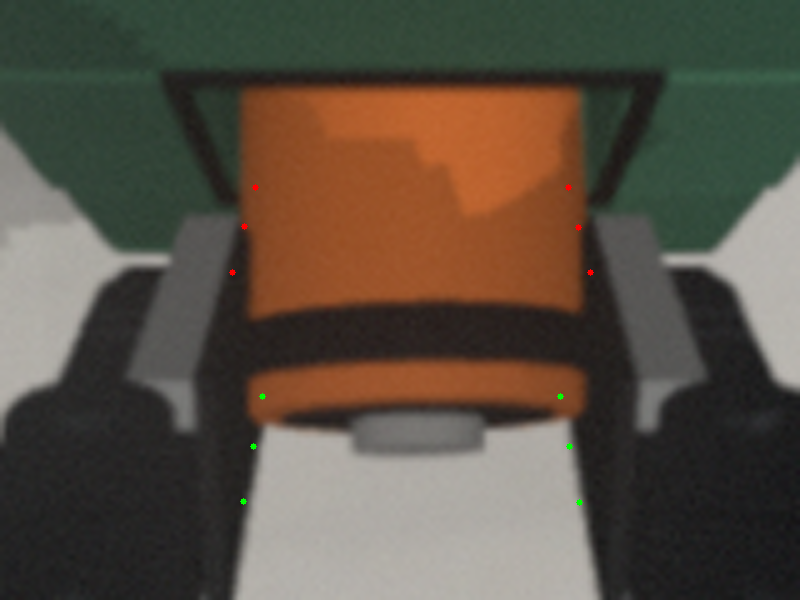

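Emit:
play_rows --deltas '[[[0,0,1],[0,0,0],20],[[-1,-8,1],[0,0,0],20],[[-2,-20,1],[0,0,0],20],[[-4,-35,1],[0,0,0],20],[[-6,-50,1],[0,0,0],20],[[-8,-65,5],[0,0,0],20],[[-9,-80,20],[0,0,0],20],[[-10,-95,60],[0,0,0],20],[[-10,-100,110],[0,0,0],20],[[-10,-100,110],[0,0,0],20]]'

```text
t: 8.28
ee_pos: [0.4123, -0.2392, 0.1682]
tool_rot: [[0.072, 0.093, 0.993], [0.566, 0.816, -0.117], [-0.821, 0.57, 0.006]]
wrist_force: [0.4, 0.4, -2.5]
gripper_width: 0.0292
```

```bash
python3 - <<'E'
from h import *
s=ctrl.observe();p=s['ee_pos'];Rm=s['tool_rot'];print(p,s['wrist_force'],s['gripper_width'],s['qpos'])
im=ctrl.get_image('wrist')[:,:,::-1].copy()
d=ctrl.spot_point('wrist','cell_nub'); print([(x['at'],x['conf']) for x in d])
np.savez('w6.npz',im=im,p=p,R=Rm)
im=cv2.resize(im[150:320,200:360],None,fx=3.5,fy=3.5,interpolation=cv2.INTER_CUBIC)
i2=ctrl.get_image('side')[:,:,::-1];cv2.imwrite('pics/s6.png',i2)
cv2.imwrite('pics/w6.png',im)
E
```

```text
[ 0.4123124  -0.23918346  0.16818784] [ 0.39038141  0.40905645 -2.50764625] 0.029222767243748764 [ 17.3213901   38.07605387  34.49652429 119.62828815 -49.67088234
  67.65275864  80.07831672]
[([280.2, 217.5], 0.63), ([284.0, 288.3], 0.59), ([525.7, 219.4], 0.16)]
```

View pics/w6.png

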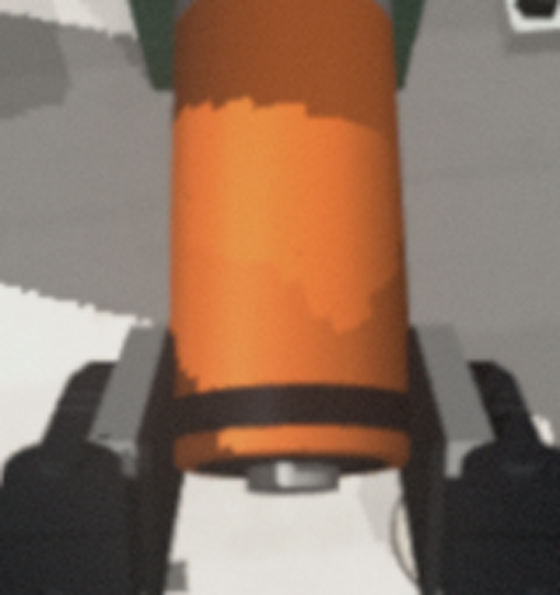

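View pics/s6.png

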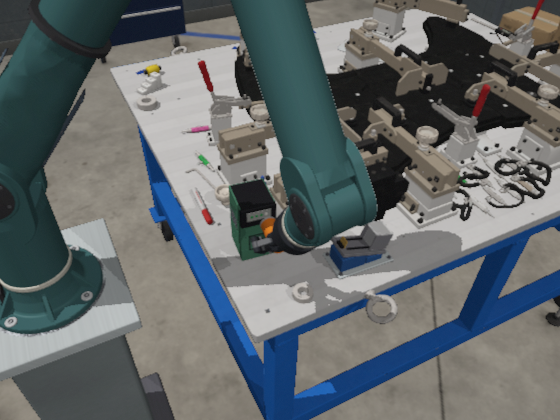

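```bash
python3 - <<'E'
from h import *
I=np.eye(3);z=np.zeros(3)
def plane(uv):
    o,d=wray(uv,z,I); return o-d*o[2]/d[2] if abs(d[2])>.3 else None
o,d=wray((283.5,288),z,I); print('ray o,d',o,d)
c=np.array([.574,.819]); n=np.array([.0049,-.0034])
# in xy plane solve o+t d = n + s c
A=np.stack([d[:2],-c],1); t,s=np.linalg.solve(A,n-o[:2]); print('nub s',s, n+s*c)
nub=n+s*c
for k in (0,.003,.035,.07):
    X=np.array([*(nub+k*c),0]); print(k,X,wproj(X,z,I))
# silhouettes: base end top rim
up=np.array([-c[1],c[0]]) # perpendicular away from fingertips
for k in (.003,.012,.07):
  print('top rim',k,wproj(np.array([*(nub+k*c+.016*up),0]),z,I),wproj(np.array([*(nub+k*c-.016*up),0]),z,I))
E
```

```text
ray o,d [-0.12469165  0.06376684  0.00046755] [ 0.87118321 -0.49095359  0.00209397]
nub s -0.005132949832155923 [ 0.00195369 -0.00760389]
0 [ 0.00195369 -0.00760389  0.        ] [281.75481021 287.99746878]
0.003 [ 0.00367569 -0.00514689  0.        ] [281.76817443 281.33247247]
0.035 [0.02204369 0.02106111 0.        ] [281.91852943 213.21360424]
0.07 [0.04213369 0.04972611 0.        ] [282.08460279 148.4196195 ]
top rim 0.003 [281.64727502 276.58889404] [281.86560166 285.14322965]
top rim 0.012 [281.69592955 254.47962074] [281.90109817 267.25765109]
top rim 0.07 [282.02169882 131.38523041] [282.13861559 162.8584459 ]
```

```bash
python3 - <<'E'
import numpy as np,cv2
im=np.load('w6.npz')['im']
cv2.imwrite('pics/w6b.png',cv2.resize(im[90:320,200:360],None,fx=2.6,fy=2.6,interpolation=cv2.INTER_CUBIC))
E
```

```text
(no output)
```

View pics/w6b.png

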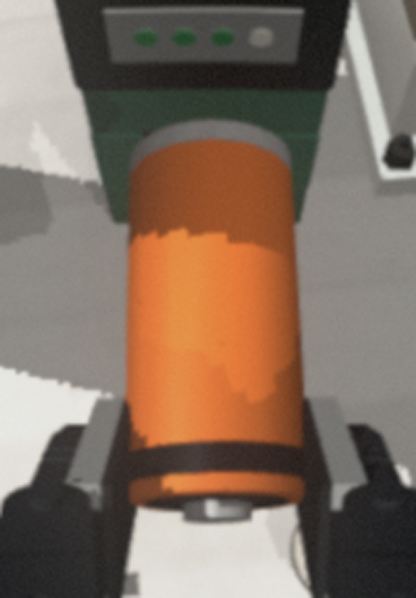

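```bash
cat > load.py <<'E'
from fitbay import *
NUB=np.array([.0022,-.0072,0]); ANG=54.
BAY=dict(o=np.array([.607,-.2085,.047]),yaw=-3.0)
def tcp(phi,B,dy=0.,bay=None):
    """B: base-centre (x,z) in bay mm, phi deg -> TCP pos, R"""
    bay=bay or BAY; yaw=np.radians(bay['yaw']); Rb=bayR(bay['yaw'])
    Rt=lean((np.cos(yaw),np.sin(yaw)),90-ANG-18-phi)
    f=np.radians(phi); c=np.array([np.cos(f),0,-np.sin(f)])
    N=np.array([B[0]/1e3,dy/1e3,B[1]/1e3])-.07*c
    return bay['o']+Rb@N-Rt@NUB, Rt
def cellB(p,Rm,bay=None):
    "bay coords of nub tip, base centre, pitch"
    bay=bay or BAY; Rb=bayR(bay['yaw']); a=np.radians(ANG); c=np.array([np.cos(a),np.sin(a),0])
    f=lambda v: (Rb.T@(p+Rm@v-bay['o']))*1e3
    n,b=f(NUB),f(NUB+.07*c); d=b-n
    return np.round(n,1),np.round(b,1),np.round(np.degrees(np.arctan2(-d[2],d[0])),1),np.round(np.degrees(np.arctan2(d[1],d[0])),1)
def go(phi,B,dy=0.,bay=None):
    s=ctrl.observe(); T,Rt=tcp(phi,B,dy,bay)
    print('shift',np.round((T-s['ee_pos'])*1e3,1),'rot',np.round(rel(Rt,s['tool_rot']),3))
E
python3 - <<'E'
from load import *
c=np.array([.906,-.423]); B=np.array([18,17.5])
print(cellB(*[ctrl.observe()[k] for k in('ee_pos','tool_rot')]))
go(25,B-50*c); T,_=tcp(25,B-50*c); print(T)
E
```

```text
(array([-219.6,  -42.2,   46.3]), array([-215. ,   27.7,   46.6]), np.float64(-3.4), np.float64(86.3))
shift [138.2  30.4 -23.6] rot [-0.52   0.615 -1.433]
[ 0.54927856 -0.20547495  0.14124053]
```

Emit:
play_rows --deltas '[[[0,-5,40],[0,0,0],20],[[0,-10,70],[-0.05,0.06,-0.14],20],[[10,-10,90],[-0.1,0.12,-0.28],20],[[25,-10,90],[-0.15,0.18,-0.42],20],[[40,0,90],[-0.2,0.24,-0.56],20],[[55,5,90],[-0.25,0.3,-0.7],20],[[70,10,90],[-0.31,0.36,-0.84],20],[[85,15,90],[-0.36,0.42,-0.98],20],[[100,20,85],[-0.41,0.48,-1.12],20],[[112,25,75],[-0.46,0.54,-1.26],20],[[122,30,60],[-0.5,0.59,-1.38],20],[[130,30,40],[-0.52,0.615,-1.433],20],[[138,30,20],[-0.52,0.615,-1.433],20],[[138,30,10],[-0.52,0.615,-1.433],20],[[138,30,10],[-0.52,0.615,-1.433],20]]'

```text
t: 10.3
ee_pos: [0.5482, -0.2063, 0.1745]
tool_rot: [[-0.124, 0.991, -0.053], [0.008, -0.052, -0.999], [-0.992, -0.125, -0.001]]
wrist_force: [0.0, -0.0, -1.7]
gripper_width: 0.0289
```

```bash
python3 - <<'E'
from load import *
s=ctrl.observe();p=s['ee_pos'];Rm=s['tool_rot'];print(p,s['wrist_force'],s['qpos']);print(cellB(p,Rm))
im=ctrl.get_image('wrist')
for th in ["cell_nub","bay","blade_top","hood_lip","plate_face"]:
    print(th,[(np.round(d['at'],1).tolist(),round(d['conf'],2)) for d in ctrl.spot_point('wrist',th)[:2]])
np.savez('w7.npz',im=im,p=p,R=Rm); cv2.imwrite('pics/w7.png',im[:,:,::-1])
im=ctrl.get_image('side');np.save('s7.npy',im); cv2.imwrite('pics/s7.png',cv2.resize(im[150:300,280:440,::-1],None,fx=4.5,fy=4,interpolation=cv2.INTER_CUBIC))
E
```

```text
[ 0.54817099 -0.20630261  0.17449583] [ 0.0422809  -0.00384486 -1.67432546] [-23.8890458   50.9272827   66.30381894 111.11819197 -48.84152284
  61.97291378 -27.66090777]
(array([-102. ,   -0.9,   99.6]), array([-38.7,  -0.9,  69.8]), np.float64(25.2), np.float64(0.0))
cell_nub [([285.3, 287.7], 0.98)]
bay [([282.3, 109.7], 0.66)]
blade_top []
hood_lip [([280.2, 64.9], 0.6)]
plate_face [([281.6, 66.2], 0.78)]
```

View pics/w7.png

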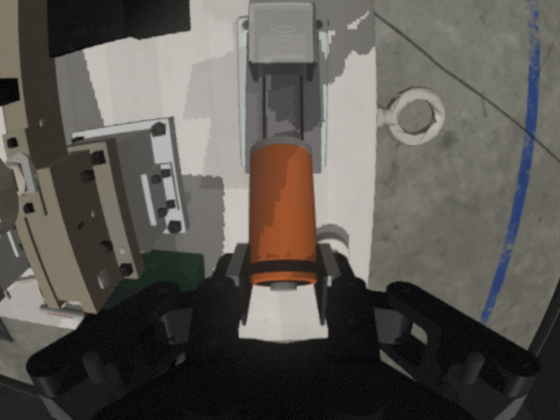

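View pics/s7.png

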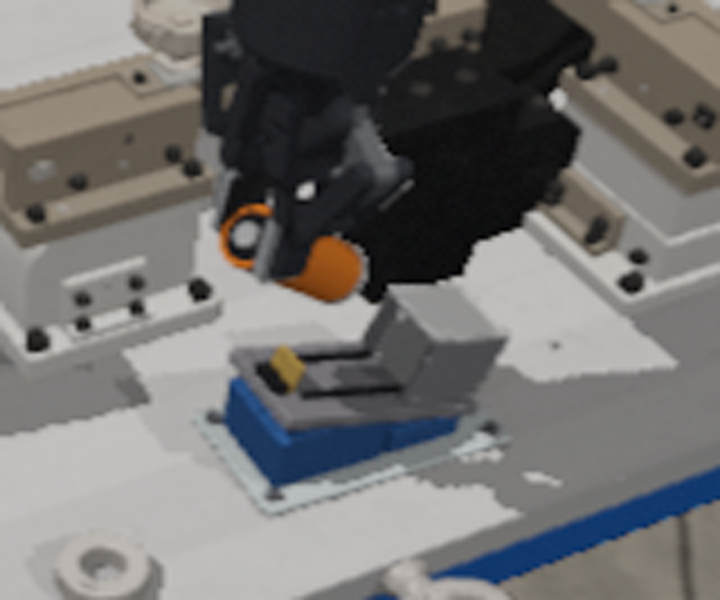

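```bash
python3 - <<'E'
import numpy as np,cv2
im=np.load('w7.npz')['im'][:,:,::-1]
cv2.imwrite('pics/w7b.png',cv2.resize(im[0:180,220:340],None,fx=4,fy=3.3,interpolation=cv2.INTER_CUBIC))
E
```

```text
(no output)
```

View pics/w7b.png

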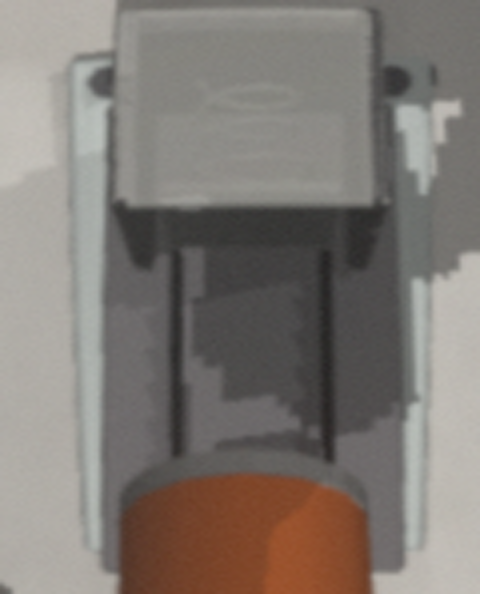

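```bash
cat > fit2.py <<'E'
from load import *
w=np.load('w7.npz');p,Rm=w['p'],w['R']
W=lambda u,v:(u/4+220-.4,v/3.3-.4); S=lambda u,v:(u/3.3+180-.4,v/3.3+170-.4); T=lambda u,v:(u/3.3+190-.4,v/3.3+110-.4)
obs=[('w',(22,22,44),W(113,203)),('w',(22,-22,44),W(387,207)),('w',(67,22,44),W(117,10)),('w',(67,-22,44),W(372,12)),
('w',(-47,28,0),W(102,570)),('w',(-47,-28,0),W(403,572)),
('side',(-47,28,0),S(500,225)),('side',(-47,-28,0),S(545,283)),('side',(67,-28,0),S(672,272)),
('top',(-47,28,0),T(472,247)),('top',(-47,-28,0),T(568,249)),
('side',(-35,0,18),(346.1,240.3)),('top',(-35,0,18),(348.4,173.8))]
def res(q):
    r=[];Rb=bayR(q[3])
    for n,m,uv in obs:
        X=q[:3]+Rb@(np.array(m)/1e3)
        r+=list((wproj(X,p,Rm) if n=='w' else proj(n,X))-uv)
    return np.array(r)
f=least_squares(res,[.606,-.207,.05,-3],loss='soft_l1',x_scale=[.01,.01,.01,1]);print(f.x)
for o,r in zip(obs,np.round(res(f.x).reshape(-1,2),1)): print(o[0],o[1],r)
a=obs; obs=[o for o in a if o[0]=='w']
g=least_squares(res,f.x,x_scale=[.01,.01,.01,1]);print('w only',g.x)
obs=[o for o in a if o[0]!='w']
g=least_squares(res,f.x,x_scale=[.01,.01,.01,1]);print('side/top',g.x)
E
python3 fit2.py
```

```text
[ 0.60665456 -0.20946424  0.04459231 -2.7911123 ]
w (22, 22, 44) [-1.2  1. ]
w (22, -22, 44) [ 0.4 -0.4]
w (67, 22, 44) [-0.4  0.2]
w (67, -22, 44) [ 2.  -0.7]
w (-47, 28, 0) [-0.8  0.4]
w (-47, -28, 0) [-0.3 -0.4]
side (-47, 28, 0) [-0.6  0.7]
side (-47, -28, 0) [-1.2  1.3]
side (67, -28, 0) [2.5 0.9]
top (-47, 28, 0) [ 1.2 -1.8]
top (-47, -28, 0) [ 0.3 -1. ]
side (-35, 0, 18) [-1.4  0.3]
top (-35, 0, 18) [ 0.8 -0.1]
w only [ 0.6066958  -0.20959649  0.04338794 -2.60898873]
side/top [ 0.60638    -0.20729509  0.04489215 -1.02048102]
```

```bash
sed -i "s/^BAY=.*/BAY=dict(o=np.array([.6067,-.2095,.0455]),yaw=-2.8)/" load.py; python3 - <<'E'
from load import *
c=np.array([.906,-.423]); B=np.array([17,18])
s=ctrl.observe();print(cellB(s['ee_pos'],s['tool_rot']))
go(25,B-50*c);go(25,B-25*c)
# project predicted cell outline onto side image s7
im=np.load('s7.npy')[:,:,::-1].copy(); S=4
x0,y0=280,150; big=cv2.resize(im[150:290,280:440],None,fx=5,fy=4.2,interpolation=cv2.INTER_CUBIC)
p,Rm=s['ee_pos'],s['tool_rot'];a=np.radians(ANG);cc=np.array([np.cos(a),np.sin(a),0]);e1=np.array([-np.sin(a),np.cos(a),0]);e2=np.array([0,0,1.])
for k,r,col in((.003,.016,(0,255,0)),(.07,.016,(255,0,0)),(0,.006,(255,255,0))):
    q=np.array([(proj('side',p+Rm@(NUB+k*cc+r*(np.cos(t)*e1+np.sin(t)*e2)))-[x0,y0]+.5)*[5,4.2] for t in np.linspace(0,6.28,40)]).astype(int)
    cv2.polylines(big,[q],True,col,1)
cv2.imwrite('pics/s7o.png',big)
E
```

```text
(array([-101.3,    0.3,  103. ]), array([-37.8,   0.1,  73.4]), np.float64(25.0), np.float64(-0.1))
shift [ -1.5  -0.2 -35.5] rot [0.    0.001 0.003]
shift [ 16.7  -1.1 -52.6] rot [0.    0.001 0.003]
```

View pics/s7o.png

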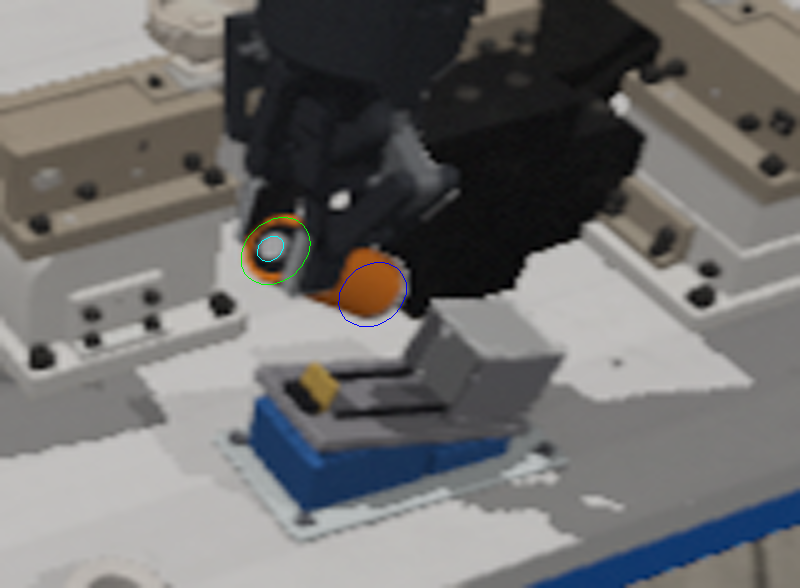

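Emit:
play_rows --deltas '[[[-1,0,-18],[0,0.001,0.003],20],[[-1,0,-35],[0,0.001,0.003],20],[[8,-1,-44],[0,0.001,0.003],20],[[17,-1,-53],[0,0.001,0.003],20],[[22,-1,-58],[0,0.001,0.003],20],[[22,-1,-58],[0,0.001,0.003],20]]'

```text
t: 11.4
ee_pos: [0.5721, -0.2072, 0.1169]
tool_rot: [[-0.124, 0.991, -0.048], [0.005, -0.047, -0.999], [-0.992, -0.124, 0.0]]
wrist_force: [0.9, 0.5, -2.0]
gripper_width: 0.0293
```

```bash
cat > look.py <<'E'
from load import *
import sys
def look(tag):
    s=ctrl.observe();p=s['ee_pos'];Rm=s['tool_rot'];print(s['t'],p,'F',np.round(s['wrist_force'],1),np.round(s['qpos'],0),'w',s['gripper_width']);print(cellB(p,Rm))
    im=ctrl.get_image('wrist')[:,:,::-1]; sd=ctrl.get_image('side')[:,:,::-1].copy()
    np.savez(f'{tag}.npz',w=im,s=sd,p=p,R=Rm)
    a=np.radians(ANG);cc=np.array([np.cos(a),np.sin(a),0]);e1=np.array([-np.sin(a),np.cos(a),0]);e2=np.array([0,0,1.])
    x0,y0=310,190;sf=5
    big=cv2.resize(sd[y0:y0+110,x0:x0+90],None,fx=sf,fy=sf,interpolation=cv2.INTER_CUBIC); 
    for k,r,col in((.003,.016,(0,255,0)),(.07,.016,(255,0,0))):
        q=np.array([(proj('side',p+Rm@(NUB+k*cc+r*(np.cos(t)*e1+np.sin(t)*e2)))-[x0,y0]+.5)*sf for t in np.linspace(0,6.28,40)]).astype(int)
        cv2.polylines(big,[q],True,col,1)
    wi=cv2.resize(im[40:290,215:355],None,fx=2.2,fy=2.2,interpolation=cv2.INTER_CUBIC)
    cv2.imwrite(f'pics/{tag}.png',np.hstack([big,wi]))
look(sys.argv[1])
E
python3 look.py L1
```

```text
11.4 [ 0.57214823 -0.20719497  0.11692968] F [ 0.9  0.5 -2. ] [-22.  55.  62. 110. -53.  59. -27.] w 0.02927818787449533
(array([-61.7,   0.6,  53.7]), array([ 1.7,  0.6, 24. ]), np.float64(25.1), np.float64(0.0))
```

View pics/L1.png

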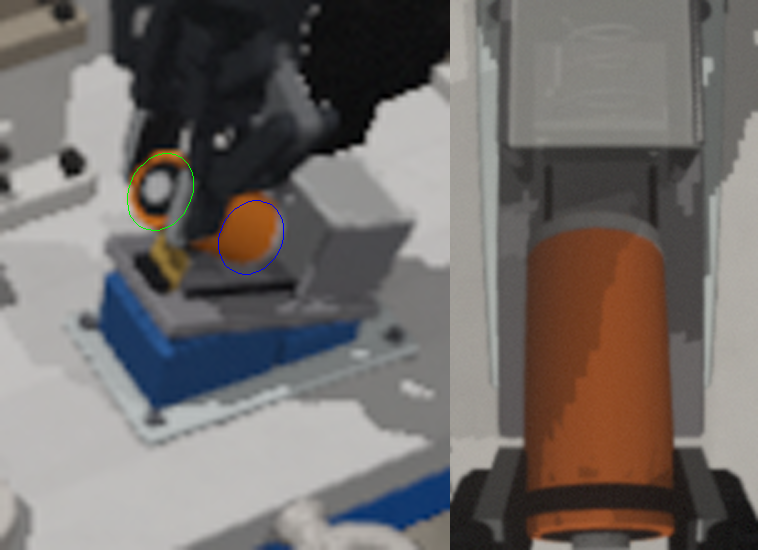

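```bash
python3 - <<'E'
from load import *
for B in [(9,21),(17,18),(20,17)]: go(25,B,.5)
E
```

```text
shift [ 6.5 -0.1 -5.8] rot [ 0.001 -0.002 -0.   ]
shift [ 13.2  -0.4 -11.2] rot [ 0.001 -0.002 -0.   ]
shift [ 15.7  -0.5 -13. ] rot [ 0.001 -0.002 -0.   ]
```

Emit:
play_rows --deltas '[[[0,0,0],[0,0,-0.022],20],[[3,0,-3],[0,0,-0.022],20],[[6.5,0,-6],[0,0,-0.022],20],[[10,0,-8.5],[0,0,-0.022],20],[[13,0,-11],[0,0,-0.022],20],[[13,0,-11],[0,0,-0.022],20]]'

```text
t: 12.25
ee_pos: [0.5848, -0.2071, 0.106]
tool_rot: [[-0.124, 0.99, -0.07], [0.009, -0.07, -0.998], [-0.992, -0.124, 0.0]]
wrist_force: [0.0, -0.1, -1.3]
gripper_width: 0.029
```

```bash
python3 look.py L2
```

```text
12.25 [ 0.58479287 -0.20708897  0.10597573] F [ 0.  -0.1 -1.3] [-21.  57.  61. 108. -54.  59. -28.] w 0.02896295823148756
(array([-46.3,   1.5,  47.2]), array([17.1,  0.4, 17.5]), np.float64(25.1), np.float64(-1.0))
```

View pics/L2.png

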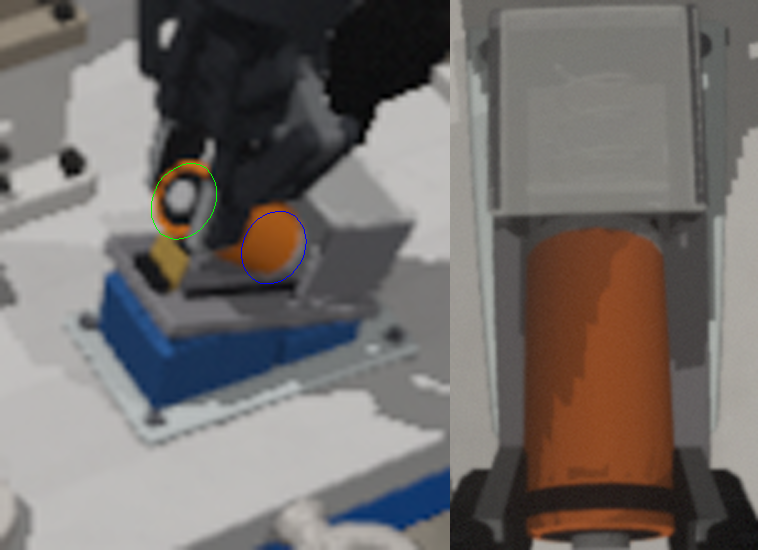

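```bash
python3 - <<'E'
s=open('load.py').read()
s=s.replace("Rt=lean((np.cos(yaw),np.sin(yaw)),90-ANG-18-phi)","yaw+=np.radians(YO); Rt=lean((np.cos(yaw),np.sin(yaw)),90-ANG-18-phi)").replace("ANG=54.","ANG=54.; YO=-1.2")
open('load.py','w').write(s)
E
python3 - <<'E'
from load import *
for f,B in [(25,(20,17)),(22,(23,17)),(20,(26,17)),(20,(30,17)),(20,(33,17)),(17,(35,17)),(15,(36.5,17)),(8,(38,17)),(0,(39,17))]: print(f,B);go(f,B,1.0)
E
```

```text
25 (20, 17)
shift [ 2.8 -0.4 -1.7] rot [ 0.    -0.002  0.001]
22 (23, 17)
shift [ 3.1 -0.5 -5. ] rot [-0.003 -0.054  0.001]
20 (26, 17)
shift [ 4.4 -0.5 -7.6] rot [-0.006 -0.089  0.001]
20 (30, 17)
shift [ 8.2 -0.7 -8.8] rot [-0.006 -0.089  0.001]
20 (33, 17)
shift [11.  -0.8 -9.8] rot [-0.006 -0.089  0.001]
17 (35, 17)
shift [ 10.6  -0.8 -12.9] rot [-0.01  -0.141  0.001]
15 (36.5, 17)
shift [ 10.6  -0.8 -15.2] rot [-0.012 -0.176  0.001]
8 (38, 17)
shift [  7.5  -0.7 -22.2] rot [-0.021 -0.298  0.001]
0 (39, 17)
shift [  4.2  -0.5 -30.7] rot [-0.03  -0.437  0.001]
```

Emit:
play_rows --deltas '[[[2.8,-0.4,-1.7],[0,0,0],20],[[3.1,-0.5,-5],[-0.003,-0.054,0],20],[[4.4,-0.5,-7.6],[-0.006,-0.089,0],20],[[6.3,-0.6,-8.2],[-0.006,-0.089,0],20],[[8.2,-0.7,-8.8],[-0.006,-0.089,0],20],[[8.2,-0.7,-8.8],[-0.006,-0.089,0],20],[[8.2,-0.7,-8.8],[-0.006,-0.089,0],20]]'

```text
t: 13.22
ee_pos: [0.5922, -0.2079, 0.0973]
tool_rot: [[-0.036, 0.997, -0.071], [0.003, -0.07, -0.998], [-0.999, -0.036, -0.0]]
wrist_force: [-5.4, 0.6, -0.6]
gripper_width: 0.0292
```

```bash
python3 look.py L3;  python3 -c "
from load import *
go(20,(33,17),1);go(20,(35,17),1)"
```

```text
13.225 [ 0.59222159 -0.20792125  0.09727617] F [-5.4  0.6 -0.6] [-21.  55.  59. 111. -59.  54. -24.] w 0.029184068354379172
(array([-36.1,   1. ,  40.7]), array([29.6, -0.2, 16.6]), np.float64(20.1), np.float64(-1.0))
shift [ 3.2 -0.2 -0.8] rot [-0.    -0.001  0.001]
shift [ 5.1 -0.3 -1.4] rot [-0.    -0.001  0.001]
```

View pics/L3.png

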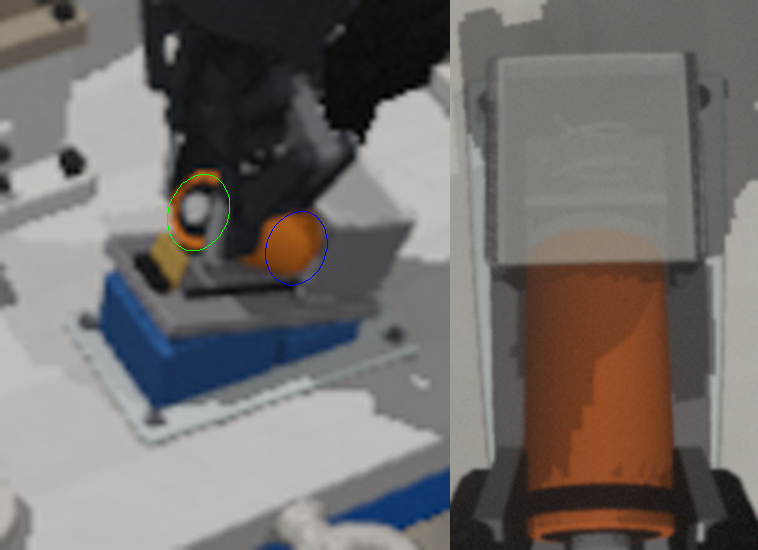

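```bash
python3 -c "
from load import *
for f,B in [(20,(34,17)),(17,(36.5,17)),(15,(37.5,17)),(12,(38.5,17))]: go(f,B,.8)"
```

```text
shift [ 4.2 -0.4 -1.1] rot [-0.    -0.001  0.001]
shift [ 4.3 -0.4 -4.5] rot [-0.004 -0.053  0.001]
shift [ 3.8 -0.4 -6.5] rot [-0.006 -0.088  0.001]
shift [ 2.7 -0.3 -9.6] rot [-0.01  -0.14   0.001]
```

Emit:
play_rows --deltas '[[[2,-0.2,-0.5],[0,0,0],20],[[4.5,-0.4,-1],[0,0,0],20],[[4.8,-0.4,-4.5],[-0.004,-0.053,0],20],[[4.5,-0.4,-6.5],[-0.006,-0.088,0],20],[[4.5,-0.4,-6.5],[-0.006,-0.088,0],20],[[4.5,-0.4,-6.5],[-0.006,-0.088,0],20]]'

```text
t: 14.08
ee_pos: [0.5945, -0.2082, 0.0909]
tool_rot: [[0.049, 0.996, -0.071], [-0.002, -0.071, -0.997], [-0.999, 0.049, -0.002]]
wrist_force: [-9.5, 2.1, 3.6]
gripper_width: 0.0292
```

```bash
python3 look.py L4;  python3 -c "
from load import *
for f,B in [(15,(38,17)),(8,(39,17)),(4,(39.5,17)),(0,(40,17)),(0,(40,16.5))]: go(f,B,.6)"
```

```text
14.075 [ 0.59447397 -0.2082151   0.0908995 ] F [-9.5  2.1  3.6] [-20.  54.  57. 114. -65.  49. -19.] w 0.029236645438702698
(array([-31.6,   0.8,  34.8]), array([35.9, -0.4, 16.4]), np.float64(15.2), np.float64(-1.1))
shift [ 2.  -0.4 -0.2] rot [-0.002 -0.003  0.001]
shift [-1.6 -0.2 -7.2] rot [-0.01  -0.125  0.001]
shift [ -3.4  -0.1 -11.3] rot [-0.015 -0.195  0.001]
shift [ -4.9   0.  -15.6] rot [-0.02  -0.264  0.001]
shift [ -5.    0.  -16.1] rot [-0.02  -0.264  0.001]
```

View pics/L4.png

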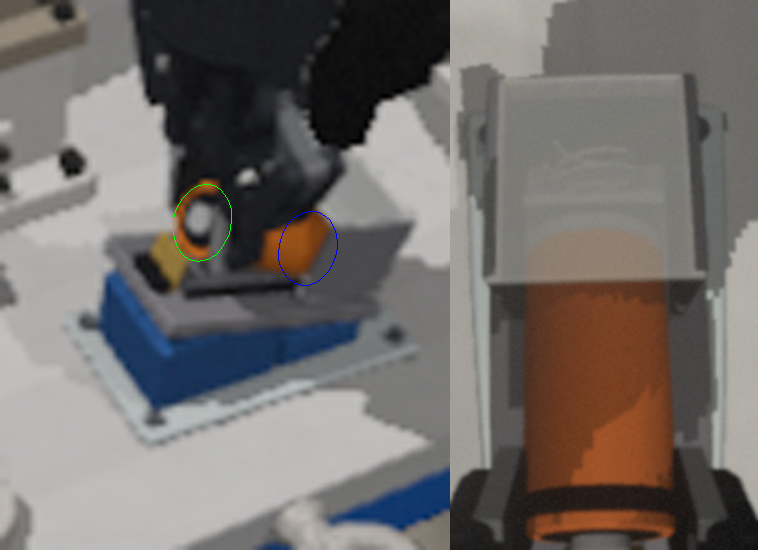

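```bash
python3 -c "
from load import *
for f,B in [(13,(38,18)),(10,(39,18)),(6,(39.5,18))]: go(f,B,.7)"
```

```text
shift [ 0.9 -0.2 -1.1] rot [-0.004 -0.038  0.001]
shift [-0.1 -0.1 -4.3] rot [-0.008 -0.09   0.001]
shift [-2.  -0.  -8.3] rot [-0.013 -0.16   0.001]
```

Emit:
play_rows --deltas '[[[1.2,-0.1,0.3],[0,0,0],20],[[1.2,-0.1,-1],[-0.004,-0.038,0],20],[[0.4,-0.1,-4],[-0.008,-0.09,0],20],[[0.4,-0.1,-4],[-0.008,-0.09,0],20],[[0.4,-0.1,-4],[-0.008,-0.09,0],20]]'

```text
t: 14.8
ee_pos: [0.5943, -0.2082, 0.0861]
tool_rot: [[0.138, 0.988, -0.071], [-0.011, -0.071, -0.997], [-0.99, 0.138, 0.001]]
wrist_force: [-9.7, 1.9, 1.3]
gripper_width: 0.0288
```

```bash
python3 look.py L5;  python3 -c "
from load import *
for f,B in [(8,(39,17.5)),(5,(39.5,17.5)),(0,(40,17.5)),(0,(39,17)),(0,(36,17))]: go(f,B,.6)"
```

```text
14.8 [ 0.59426774 -0.20820922  0.08612089] F [-9.7  1.9  1.3] [-18.  52.  54. 117. -72.  44. -12.] w 0.02875556770702753
(array([-29.9,   0.8,  29.6]), array([39. , -0.6, 17.4]), np.float64(10.1), np.float64(-1.2))
shift [-1.2 -0.1 -1.9] rot [-0.002 -0.036  0.001]
shift [-2.5 -0.1 -5. ] rot [-0.005 -0.088  0.001]
shift [ -4.5   0.  -10.3] rot [-0.012 -0.176  0.001]
shift [ -5.6   0.1 -10.5] rot [-0.012 -0.176  0.001]
shift [-8.4  0.2 -9.6] rot [-0.012 -0.176  0.001]
```

View pics/L5.png

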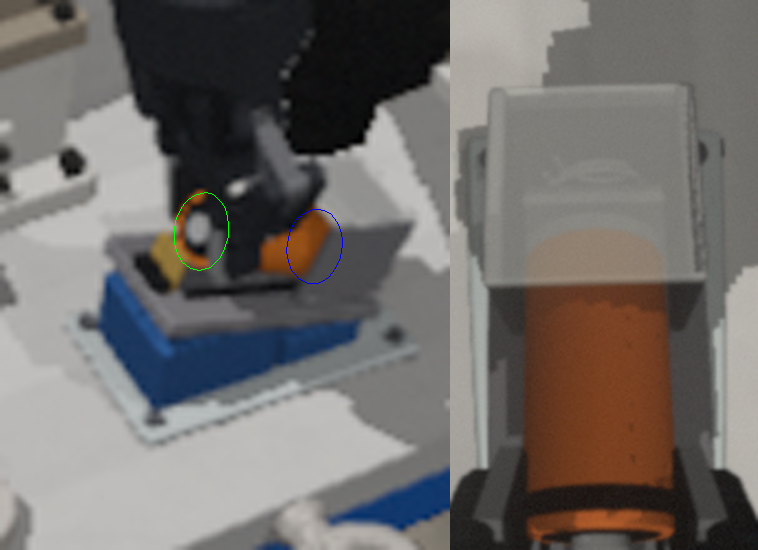

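Emit:
play_rows --deltas '[[[-1,0,-2],[-0.002,-0.036,0],20],[[-2.3,0,-5],[-0.005,-0.088,0],20],[[-2.3,0,-5],[-0.005,-0.088,0],20],[[-2.3,0,-5],[-0.005,-0.088,0],20]]'

```text
t: 15.4
ee_pos: [0.5923, -0.2084, 0.081]
tool_rot: [[0.225, 0.972, -0.072], [-0.016, -0.07, -0.997], [-0.974, 0.225, 0.0]]
wrist_force: [-9.4, 1.0, 0.3]
gripper_width: 0.0288
```

```bash
python3 look.py L6;  python3 -c "
from load import *
for f,B in [(3,(39.5,17.5)),(0,(39.5,17.5)),(0,(39,17)),(0,(36,17))]: go(f,B,.5)"
```

```text
15.4 [ 0.59226248 -0.20838811  0.08098963] F [-9.4  1.   0.3] [-16.  50.  50. 121. -82.  39.  -3.] w 0.02884903515471141
(array([-29.8,   0.6,  23.7]), array([40. , -0.9, 17.6]), np.float64(5.0), np.float64(-1.2))
shift [-1.6  0.1 -1.9] rot [-0.002 -0.035  0.002]
shift [-3.   0.1 -5.1] rot [-0.006 -0.087  0.002]
shift [-3.6  0.2 -5.4] rot [-0.006 -0.087  0.002]
shift [-6.5  0.3 -4.5] rot [-0.006 -0.087  0.002]
```

View pics/L6.png

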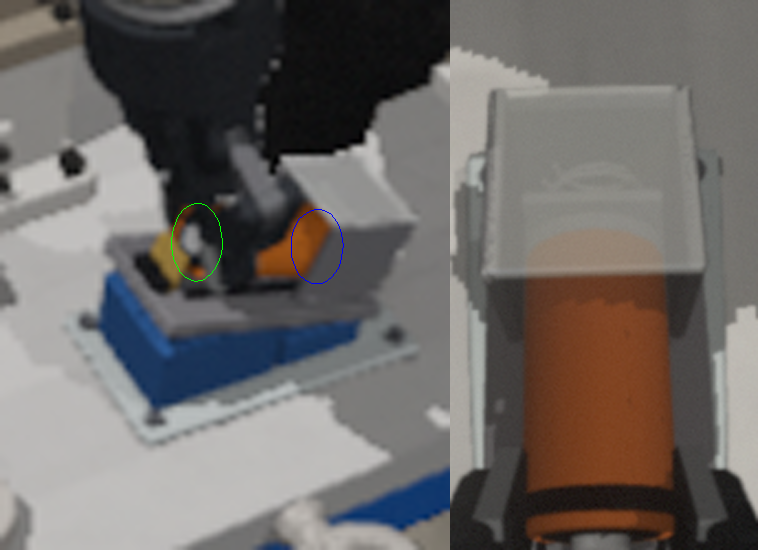

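Emit:
play_rows --deltas '[[[-1,0,-1.2],[-0.001,-0.018,0],20],[[-1.8,0.1,-2.3],[-0.002,-0.032,0],20],[[-1.8,0.1,-2.3],[-0.002,-0.032,0],20],[[-1.8,0.1,-2.3],[-0.002,-0.032,0],20]]' --newtons 40

```text
t: 16.0
ee_pos: [0.591, -0.2084, 0.0788]
tool_rot: [[0.256, 0.964, -0.071], [-0.019, -0.069, -0.997], [-0.966, 0.257, 0.001]]
wrist_force: [-7.6, 1.7, 1.8]
gripper_width: 0.0293
```

```bash
python3 look.py L7
```

```text
16.0 [ 0.59096631 -0.2083845   0.07884513] F [-7.6  1.7  1.8] [-15.  48.  47. 122. -86.  36.   2.] w 0.029321886738107317
(array([-30.2,   0.5,  21.1]), array([39.7, -1. , 17.3]), np.float64(3.1), np.float64(-1.2))
```

View pics/L7.png

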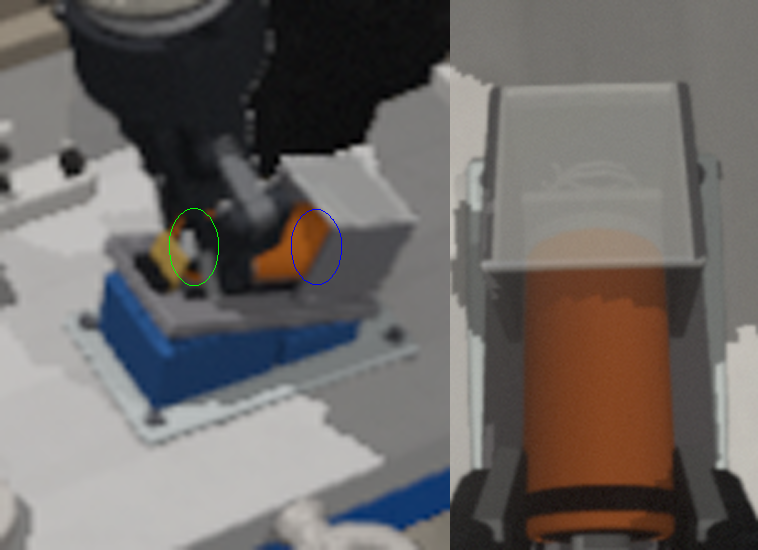

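Emit:
play_rows --deltas '[[[-0.5,0,-1.3],[0.001,0.01,0],20],[[-0.8,0,-2.5],[0.001,0.01,0],20],[[-0.8,0,-2.5],[0.001,0.01,0],20]]' --newtons 40

```text
t: 16.48
ee_pos: [0.5915, -0.2085, 0.0774]
tool_rot: [[0.25, 0.966, -0.071], [-0.018, -0.069, -0.997], [-0.968, 0.25, -0.0]]
wrist_force: [-7.2, 2.9, 6.5]
gripper_width: 0.0292
```

```bash
python3 look.py L8
```

```text
16.475 [ 0.59146116 -0.20849779  0.07742527] F [-7.2  2.9  6.5] [-15.  48.  47. 122. -85.  37.   1.] w 0.029204339443703674
(array([-29.3,   0.4,  19.9]), array([40.6, -1.1, 15.6]), np.float64(3.5), np.float64(-1.2))
```

View pics/L8.png

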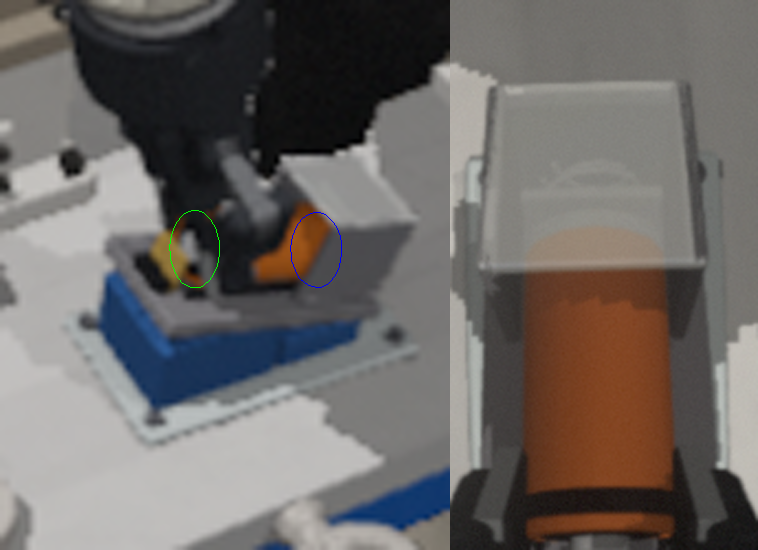

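Emit:
play_rows --deltas '[[[-1.5,0,0.2],[0,0.01,0],20],[[-3,0.1,0.4],[0,0.01,0],20],[[-4,0.1,0.7],[0,0.01,0],20],[[-4,0.1,0.7],[0,0.01,0],20]]' --newtons 30

```text
t: 17.08
ee_pos: [0.5894, -0.2084, 0.0784]
tool_rot: [[0.242, 0.968, -0.071], [-0.018, -0.069, -0.997], [-0.97, 0.243, 0.001]]
wrist_force: [-4.8, 1.8, 4.7]
gripper_width: 0.0289
```

```bash
python3 look.py L9
```

```text
17.075 [ 0.58938306 -0.20844218  0.07837261] F [-4.8  1.8  4.7] [-15.  48.  48. 122. -84.  37.  -0.] w 0.02890439792650451
(array([-31.6,   0.4,  20.2]), array([38.2, -1.1, 15.4]), np.float64(3.9), np.float64(-1.2))
```

View pics/L9.png

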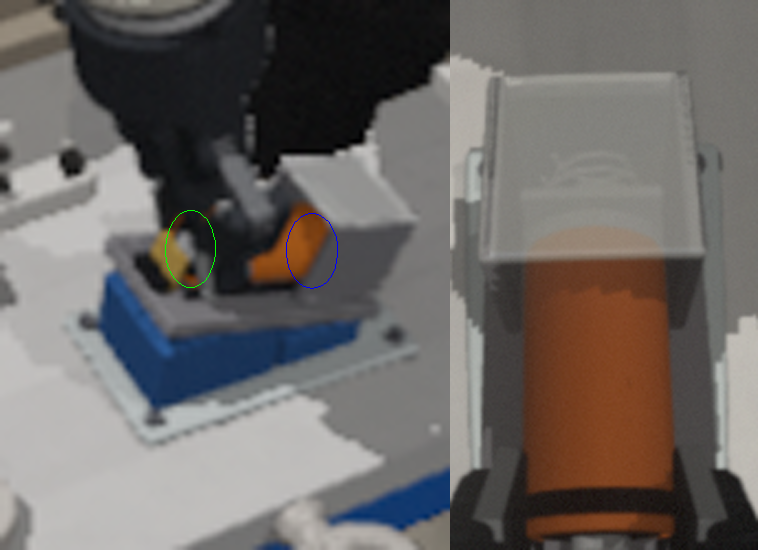

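Emit:
play_rows --deltas '[[[-1.5,0,0],[0,0,0],20],[[-2.5,0,-0.5],[0,0,0],20],[[-2.5,0,-0.5],[0,0,0],20]]' --newtons 30

```text
t: 17.55
ee_pos: [0.5881, -0.2084, 0.0781]
tool_rot: [[0.244, 0.967, -0.071], [-0.018, -0.068, -0.998], [-0.97, 0.245, 0.0]]
wrist_force: [-0.2, 1.2, 4.2]
gripper_width: 0.0291
```

```bash
python3 look.py L10
```

```text
17.55 [ 0.58811137 -0.20839894  0.07814015] F [-0.2  1.2  4.2] [-15.  48.  47. 122. -84.  36.   0.] w 0.029091649671358855
(array([-32.7,   0.3,  19.6]), array([37.1, -1.1, 14.9]), np.float64(3.8), np.float64(-1.2))
```

View pics/L10.png

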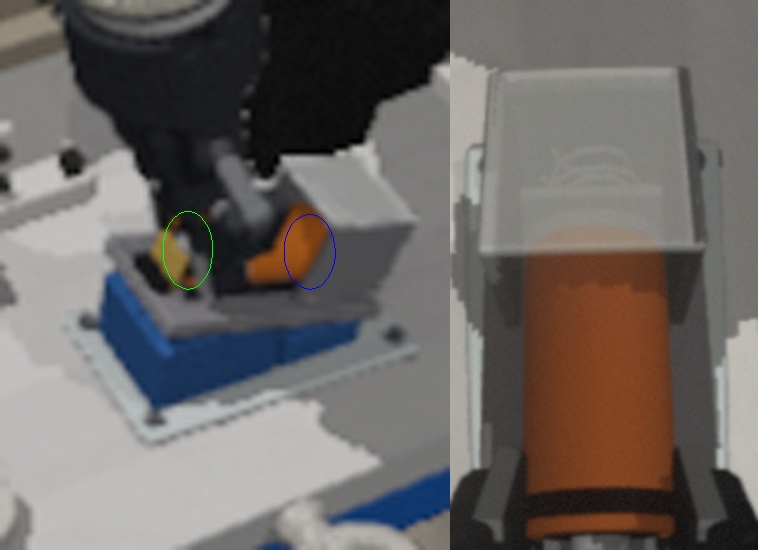

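Emit:
play_rows --deltas '[[[0,0,0],[0,0,0],34],[[0,0,0],[0,0,0],40],[[0,0,0],[0,0,0],50],[[0,0,0],[0,0,0],56],[[0,0,0],[0,0,0],56],[[-3,0,12],[0,0,0],56],[[-10,0,35],[0,0,0],56],[[-20,0,70],[0,0,0],56],[[-25,0,90],[0,0,0],56]]'

```text
t: 18.77
ee_pos: [0.5607, -0.209, 0.1697]
tool_rot: [[0.243, 0.967, -0.072], [-0.018, -0.07, -0.997], [-0.97, 0.243, 0.001]]
wrist_force: [-0.3, -0.2, -0.5]
gripper_width: 0.056
```

```bash
python3 look.py L11; python3 - <<'E'
import numpy as np,cv2
w=np.load('L11.npz')
cv2.imwrite('pics/L11b.png',cv2.resize(w['w'][20:260,180:380],None,fx=2.5,fy=2.5,interpolation=cv2.INTER_CUBIC))
E
```

```text
18.775 [ 0.56074168 -0.20903078  0.16971619] F [-0.3 -0.2 -0.5] [-20.  40.  56. 123. -70.  40. -10.] w 0.05604840463865666
(array([-87. ,  -1.6,  98.3]), array([-17.2,  -3.2,  93.5]), np.float64(3.9), np.float64(-1.3))
```

View pics/L11.png

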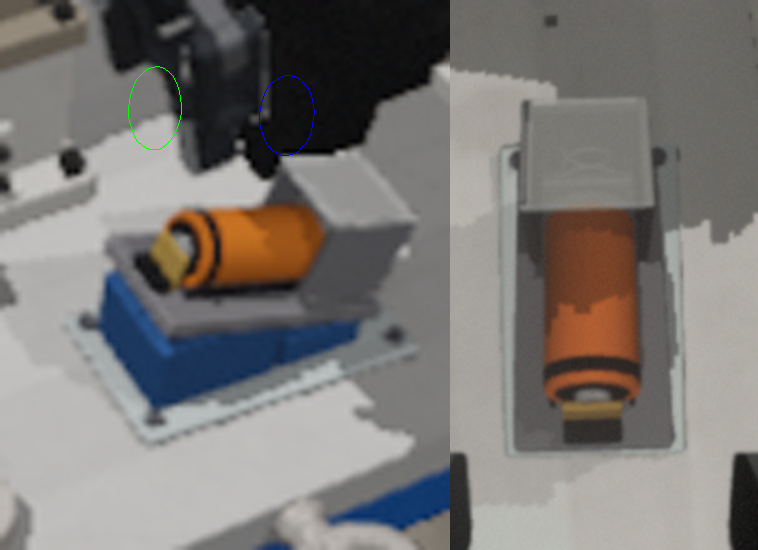

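View pics/L11b.png

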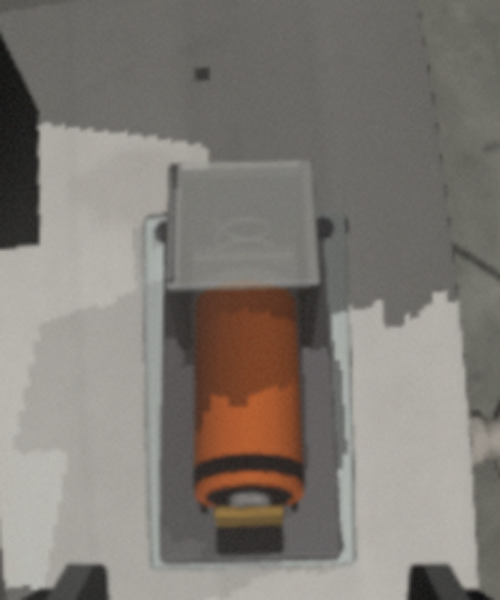

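```bash
cat > chk.py <<'E'
from load import *
import sys
tag=sys.argv[1]; w=np.load(tag+'.npz'); x0,y0,sf=325,215,9
out=[]
for (zn,zb,name) in ((16,16,'seat'),(20.5,16,'raised')):
    sd=w['s'];big=cv2.resize(sd[y0:y0+60,x0:x0+85][:, :44*2-3],None,fx=sf,fy=sf,interpolation=cv2.INTER_CUBIC)
    o=np.array([.6064,-.2085,.0455]);Rb=bayR(-2.8)
    N=np.array([-35,0,zn]);B=np.array([35,0,zb]);c=(B-N)/70;e1=np.array([0,1,0]);e2=np.cross(c,e1)
    for k,r,col in((3,16,(0,255,0)),(67,16,(255,0,0))):
        q=np.array([(proj('side',o+Rb@((N+k*c+r*(np.cos(t)*e1+np.sin(t)*e2))/1e3))-[x0,y0]+.5)*sf for t in np.linspace(0,6.28,40)]).astype(int)
        cv2.polylines(big,[q],True,col,1)
    q=np.array([(proj('side',o+Rb@(np.array(a)/1e3))-[x0,y0]+.5)*sf for a in [(-35,-10,18),(-35,10,18),(-38,10,18),(-38,-10,18)]]).astype(int);cv2.polylines(big,[q],True,(255,0,255),1)
    q=np.array([(proj('side',o+Rb@(np.array(a)/1e3))-[x0,y0]+.5)*sf for a in [(-47,-28,0),(-47,28,0),(67,28,0),(67,-28,0)]]).astype(int);cv2.polylines(big,[q],True,(0,255,255),1)
    cv2.imwrite(f'pics/{tag}_{name}.png',big)
E
python3 chk.py L11
```

```text
(no output)
```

View pics/L11_seat.png

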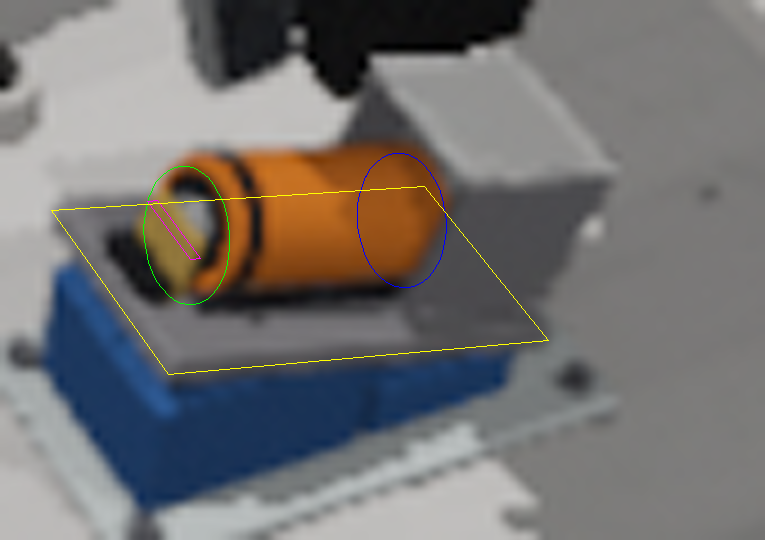

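View pics/L11_raised.png

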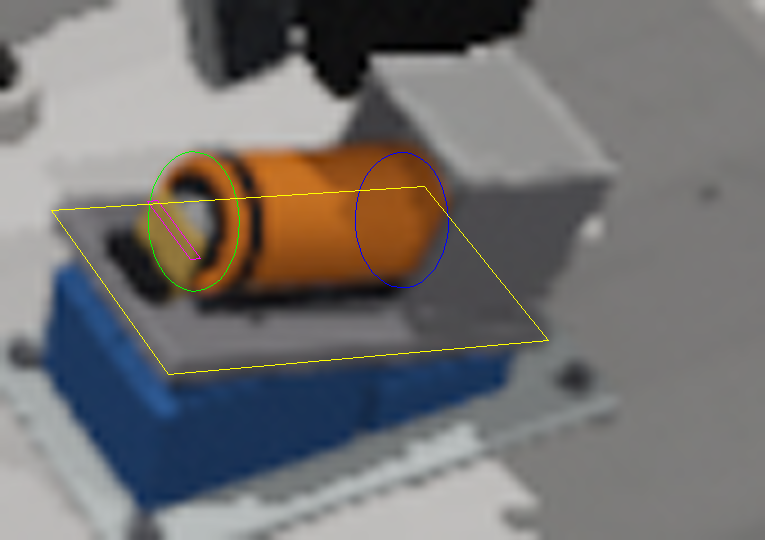

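```bash
python3 - <<'E'
from load import *
s=ctrl.observe();p,Rm=s['ee_pos'],s['tool_rot'];Rb=bayR(-2.8)
for z in (60,40,36,32): print(z,np.round((BAY['o']+Rb@(np.array([-20,-.3,z])/1e3)-Rm@[.017,0,0]-p)*1e3,1))
E
```

```text
60 [ 40.6  -0.  -44.9]
40 [ 34.4   0.3 -64. ]
36 [ 33.2   0.3 -67.8]
32 [ 31.9   0.4 -71.6]
```

Emit:
play_rows --deltas '[[[15,0,-10],[0,0,0],20],[[30,0,-25],[0,0,0],0],[[40,0,-42],[0,0,0],0],[[40,0,-45],[0,0,0],0],[[37,0,-55],[0,0,0],0],[[34.4,0,-64],[0,0,0],0],[[34.4,0,-64],[0,0,0],0]]'

```text
t: 19.75
ee_pos: [0.5953, -0.2093, 0.1044]
tool_rot: [[0.243, 0.967, -0.073], [-0.018, -0.071, -0.997], [-0.97, 0.244, 0.0]]
wrist_force: [-1.7, 1.4, 4.9]
gripper_width: 0.0001
```

```bash
python3 look.py P1
```

```text
19.75 [ 0.59530564 -0.20929891  0.10443585] F [-1.7  1.4  4.9] [-16.  46.  50. 120. -79.  38.  -5.] w 8.267868315247048e-05
(array([-34. ,  -0.2,  46.8]), array([35.8, -1.8, 42.1]), np.float64(3.9), np.float64(-1.3))
```

View pics/P1.png

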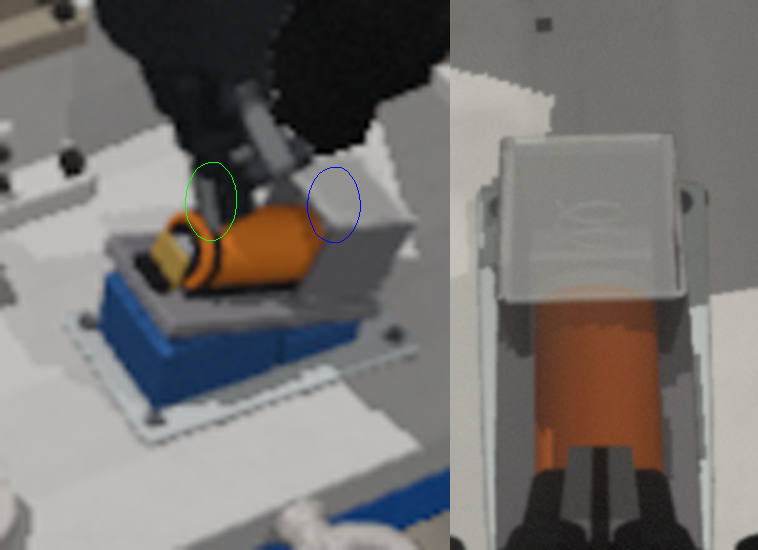

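Emit:
play_rows --deltas '[[[-0.3,0,-1],[0,0,0],0],[[-0.6,0,-2],[0,0,0],0],[[-0.6,0,-2],[0,0,0],0]]'

```text
t: 20.23
ee_pos: [0.5953, -0.2095, 0.104]
tool_rot: [[0.245, 0.967, -0.073], [-0.018, -0.071, -0.997], [-0.969, 0.246, -0.0]]
wrist_force: [-2.2, 3.1, 16.3]
gripper_width: 0.0
```

```bash
python3 look.py P2
```

```text
20.225 [ 0.5952704  -0.2095468   0.10404329] F [-2.2  3.1 16.3] [-16.  46.  49. 121. -79.  38.  -5.] w 1.482769371599736e-05
(array([-33.9,  -0.4,  46.5]), array([36. , -2. , 41.8]), np.float64(3.8), np.float64(-1.3))
```

View pics/P2.png

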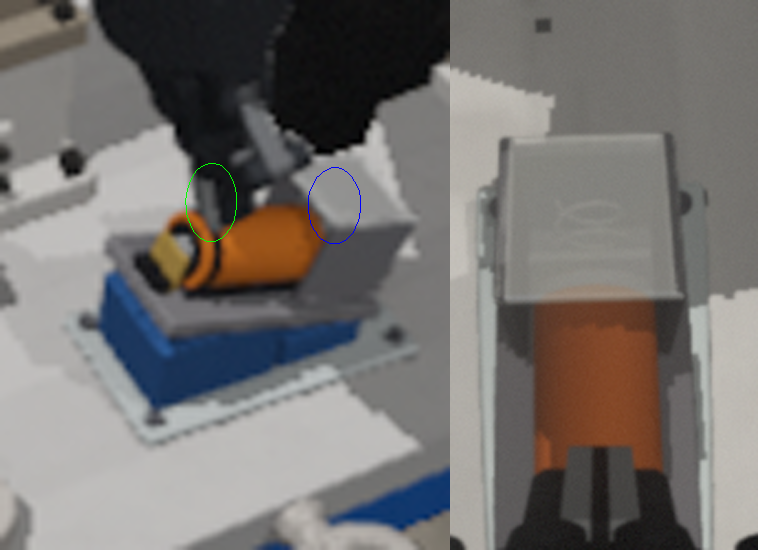

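Emit:
play_rows --deltas '[[[-0.3,0,-1],[0,0,0],0],[[-0.3,0,-1],[0,0,0],0],[[0.6,0,2],[0,0,0],0],[[1,0,3],[0,0,0],0],[[1,0,3],[0,0,0],0]]'

```text
t: 20.95
ee_pos: [0.5958, -0.2085, 0.1044]
tool_rot: [[0.241, 0.968, -0.071], [-0.018, -0.069, -0.997], [-0.97, 0.242, 0.001]]
wrist_force: [-0.8, -0.0, 3.5]
gripper_width: 0.0001
```

```bash
python3 look.py P3; python3 - <<'E'
from load import *
s=ctrl.observe();p,Rm=s['ee_pos'],s['tool_rot'];Rb=bayR(-2.8)
f=lambda:0
print('tip bay',(Rb.T@(p+Rm@[.017,0,0]-BAY['o']))*1e3)
for n in('P1','P2'):
    w=np.load(n+'.npz');print(n,(Rb.T@(w['p']+w['R']@[.017,0,0]-BAY['o']))*1e3)
E
```

```text
20.95 [ 0.59584587 -0.20846336  0.10442144] F [-0.8 -0.   3.5] [-16.  46.  50. 120. -79.  38.  -5.] w 0.0001227679125855982
(array([-33.5,   0.6,  47. ]), array([36.3, -0.8, 42.1]), np.float64(4.0), np.float64(-1.2))
tip bay [-19.55493634   0.36605448  38.2658612 ]
P1 [-20.01412197  -0.45745289  38.12907908]
P2 [-19.88016545  -0.70073757  37.77031141]
```

Emit:
play_rows --deltas '[[[2,0,6],[0,0,0],0],[[12,-0.5,4],[0,0,0],0],[[21,-0.9,0],[0,0,0],0],[[20,-0.9,-3.5],[0,0,0],0],[[19.3,-0.9,-5.5],[0,0,0],0],[[19.3,-0.9,-5.5],[0,0,0],0]]'

```text
t: 21.8
ee_pos: [0.615, -0.2091, 0.0987]
tool_rot: [[0.241, 0.968, -0.071], [-0.017, -0.069, -0.997], [-0.97, 0.241, 0.0]]
wrist_force: [0.2, -0.4, 0.9]
gripper_width: -0.0001
```

```bash
cat > tip.py <<'E'
from load import *
s=ctrl.observe();p,Rm=s['ee_pos'],s['tool_rot'];Rb=bayR(-2.8)
print(s['wrist_force'],'tip bay',(Rb.T@(p+Rm@[.017,0,0]-BAY['o']))*1e3,s['qpos'][4])
E
python3 tip.py
```

```text
[ 0.23383697 -0.37547774  0.94332162] tip bay [ 0.44700686  0.68769045 38.73476763] -77.96833267570496
```

Lower another millimetre or so to touch.

Emit:
play_rows --deltas '[[[-0.3,0,-0.8],[0,0,0],0],[[-0.3,0,-0.8],[0,0,0],0]]'

```text
t: 22.05
ee_pos: [0.615, -0.2092, 0.0984]
tool_rot: [[0.241, 0.968, -0.071], [-0.017, -0.069, -0.997], [-0.97, 0.242, 0.0]]
wrist_force: [-0.9, 0.1, 0.9]
gripper_width: -0.0002
```

```bash
python3 tip.py
```

```text
[-0.85844619  0.12771046  0.88021235] tip bay [ 0.52997803  0.57942271 38.426995  ] -78.10475923902776
```

Emit:
play_rows --deltas '[[[-0.3,0,-1],[0,0,0],0],[[-0.3,0,-1],[0,0,0],0],[[-0.3,0,-1],[0,0,0],0]]'

```text
t: 22.42
ee_pos: [0.615, -0.2093, 0.0981]
tool_rot: [[0.242, 0.968, -0.071], [-0.017, -0.069, -0.997], [-0.97, 0.243, -0.0]]
wrist_force: [-1.3, 1.9, 6.7]
gripper_width: 0.0002
```

```bash
python3 tip.py
```

```text
[-1.29282908  1.85216424  6.6700328 ] tip bay [ 0.63377436  0.50859395 38.13201414] -78.28071111764805
```

Emit:
play_rows --deltas '[[[0,0,8],[0,0,0],0],[[-3,0,30],[0,0,0],0],[[-15,0,75],[0,0,0],0],[[-30,0,120],[0,0,0],0],[[-40,0,150],[0,0,0],0],[[-40,0,150],[0,0,0],0]]'

```text
t: 23.18
ee_pos: [0.5748, -0.2103, 0.2496]
tool_rot: [[0.245, 0.967, -0.072], [-0.019, -0.07, -0.997], [-0.969, 0.245, 0.001]]
wrist_force: [0.4, 0.9, -1.3]
gripper_width: 0.0002
```

```bash
python3 look.py F1; python3 - <<'E'
import numpy as np,cv2
w=np.load('F1.npz')
a=cv2.resize(w['s'][190:310,300:420],None,fx=4,fy=4,interpolation=cv2.INTER_CUBIC)
b=cv2.resize(w['w'][60:260,200:333],None,fx=2.4,fy=2.4,interpolation=cv2.INTER_CUBIC)
cv2.imwrite('pics/F1b.png',np.hstack([a,b]))
E
```

```text
23.175 [ 0.5747644  -0.2103029   0.24955593] F [ 0.4  0.9 -1.3] [-26.  36.  65. 118. -58.  47. -21.] w 0.00018223685799475116
(array([-98.3,  -2.2, 178.5]), array([-28.4,  -3.8, 173.9]), np.float64(3.8), np.float64(-1.3))
```

View pics/F1b.png

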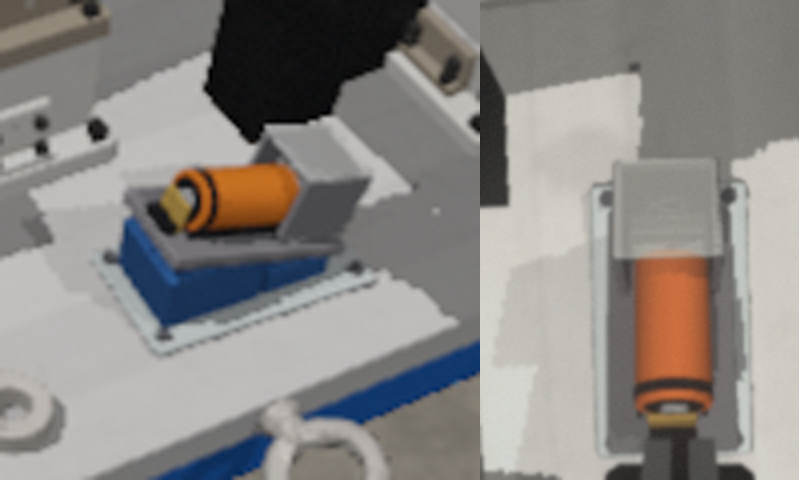

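The picture shows the cell lying straight between the strips. Its nub is against the brass blade, at about (185,205) in the left view. Its base is under the hood and the gripper is clear.

```bash
python3 -c "
from plant import ctrl
print(ctrl.job_done())"
```

```text
the job is handed in; nothing more can be done
None
```

I drew the larger orange cell out of the charger with the gripper leaned back 35°, loaded it base-first under the hood, and released it. The job was handed in at about 23 s of the 58 s allowed. No verdict is reported, so success rests on the checks below.

**Loading:** The spring plate went back an estimated 14–15 mm, more than the 11 mm needed. I judged this from the wrist force of about 9.7 N and the cell's position. I then lowered the nub behind the brass blade until the force along x fell to zero, which means the blade had taken the spring load, and let go.

**Last checks:**
- **Seating:** Pressing on the released cell at two points 20 mm apart (about 16 N at the nub end, 7 N at mid-length) gave the same height above the cradle floor within 0.4 mm. It therefore lies parallel to the floor. The final picture shows the nub against the blade and the base under the hood.
- **Gripper:** It was clear of everything when I handed in.
- **Bystanders:** The arm stayed away from all four on its planned path. I did not measure their positions again at the end.

**What disagreed:**
- **Cell height:** The press heights came out about 6 mm above my model's figure for a seated cell (38 mm against 32 mm). I put this down to where the closed fingertips sit plus 1–2 mm of calibration error, because both points agreed and the contact was stiff.
- **Side-camera overlay:** Before the press, the overlay hinted that the nub end was raised by 1–2°. The press showed no sign of that.
- **Levelling:** I could not level the cell fully in the grip, because joint 5 came within 2° of its limit. It was released about 3–4° nub-up and settled on its own.

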